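# Till float from the pinned coin box

## Task

Make up the till float: pull the T-handled locking pin out of the wooden coin box, slide its lid toward you until the compartment is fully uncovered, and lay every coin roll from the box in the grey coin tray, one roll in a channel. Then slide the lid fully home again and push the pin back in through both holes until its shoulder rests on the plate and it is locked. Leave the other things on the counter where they are.

Things in the scene. Friction and masses are not known exactly. Their poses are not given: they have to be found in the camera images.
- coin_box: Wooden coin box, fixed: 210 (x) x 190 (y) x 61 mm. Origin: centre of its underside; -x is its front, toward the robot, where the lid comes out. Aluminium tracks along both sides (y = +-84 to +-95 mm, top at 61 mm) hold the lid; the back wall (x = 95 to 105, 61 mm high) stops it. The front, x = -105 to -38 mm, is a solid head 47.5 mm high; behind it lies the open compartment.
- compartment (a point): Centre of the compartment's floor, box (28.5, 0, 8) mm; box axes. 133 (x) x 166 (y) mm inside. Two channels run along y, 28 mm wide, centred on box x = 0.5 and 56.5 mm, between lands 5 mm above the floor; a divider at y = 0, 14 mm above the floor, parts them into four places centred on y = +-41 mm, each with one roll at most.
- box_hole (a point): Centre of the outer pin hole on the left (+y) face of the box's steel plate, box (-75, 105, 82) mm. Hole 14.5 mm across, along the box's y. The plate stands on the box's left side: box x = -95 to -55, y = 95 to 105, z = 20 to 104 mm. The pin's shoulder rests on this face when it is home.
- lid: Sliding lid, a plate 189 (x) x 177 (y) x 6 mm, 0.25 to 0.45 kg, loose in the tracks with 2 mm of play to each side and 1.7 mm upward; slides with 2 to 6 N. Origin: centre of its underside, at box (0, 0, 48) mm when fully home (shut). Opens toward the box's -x: slid 128 mm it uncovers the whole compartment, at 140 mm it still hangs in the tracks, drooping about 2 degrees. The pin holds it shut.
- lid_handle (a point): Middle of the bar of the lid's handle: a 12 mm round steel bar along the lid's y, 90 mm long, its axis 30 mm above the lid's top face (84 mm above the counter).
- lid_hole (a point): Centre of the inner pin hole on the right (-y) face of the steel lug on the lid: lid (-75, 52, 34) mm. Hole 14.5 mm across, along the lid's y. The lug is 8 mm thick (y = 52 to 60), 40 mm wide, its top at lid z = 56 mm. In line with the box's hole only when the lid is fully home.
- pin: Ball-lock pin with T handle, 132 mm long, 0.1 kg. Origin: on the shank's axis at the shoulder; x axis from tip to handle. Shank 12 mm round to x = -72 mm, the last 10 mm a cone down to 4 mm. Handle, 14 mm thick all over (z +-7): shoulder x = 0 to 6 (28 wide), stem 14 mm square x = 6 to 46, crossbar x = 46 to 60 (62 wide along y). Lying on the counter its axis is 7 mm up.
- pin_tip (a point): Tip of the pin, x = -72 mm in its frame. When the pin is home the tip points to the box's right (-y) and the handle sticks out to the left (+y); the pin's origin is then at box_hole, and two sprung balls, 59 mm from the shoulder, stand behind the lug and hold it: pulling it out or pushing it in past a hole takes 5 to 12 N.
- pin_stem (a point): Middle of the pin's stem, x = 26 mm in its frame: the place to grip, across its 14 mm width.
- coin_tray: Grey coin tray, loose on the counter, 0.5 to 1 kg: 94 (x) x 216 (y) mm, end walls 14 mm high at x = +-42 to +-47 mm. Origin: centre of its underside. Four channels along its x, each 84 mm long and 28 mm wide, centred on y = -81, -27, 27 and 81 mm; their floor is 5 mm up, the lands between them 10 mm. Empty at the start.
- roll_a: Coin roll, a paper-wrapped cylinder 62 mm long, 21 mm across, 0.12 kg. Its y axis is the roll's axis; origin at one point of its skin, on the underside at the start (it turns as the roll rolls). May be absent. At the start in one of the four places of the box, along the box's y.
- roll_a_mid (a point): Middle of roll_a (on its axis). Lying in a channel of the tray it is 15.5 mm above the tray's underside.
- roll_b: Coin roll, a paper-wrapped cylinder 68 mm long, 24 mm across, 0.15 kg. Its y axis is the roll's axis; origin at one point of its skin, on the underside at the start (it turns as the roll rolls). May be absent. At the start in one of the four places of the box, along the box's y.
- roll_b_mid (a point): Middle of roll_b (on its axis). Lying in a channel of the tray it is 17.0 mm above the tray's underside.
- roll_c: Coin roll, a paper-wrapped cylinder 74 mm long, 27 mm across, 0.18 kg. Its y axis is the roll's axis; origin at one point of its skin, on the underside at the start (it turns as the roll rolls). May be absent. At the start in one of the four places of the box, along the box's y.
- roll_c_mid (a point): Middle of roll_c (on its axis). Lying in a channel of the tray it is 18.5 mm above the tray's underside.
- roll_d: Coin roll, a paper-wrapped cylinder 68 mm long, 24 mm across, 0.15 kg. Its y axis is the roll's axis; origin at one point of its skin, on the underside at the start (it turns as the roll rolls). May be absent. At the start in one of the four places of the box, along the box's y.
- roll_d_mid (a point): Middle of roll_d (on its axis). Lying in a channel of the tray it is 17.0 mm above the tray's underside.
- carton_front (a point): Foot of the near face, at its middle, of a tall red carton that stands fixed behind the tray: 245 mm wide (y), 360 mm high, 190 mm deep away from the robot. Keep arm and gripper off it; swing round nearer to the robot. The counter between carton, box and tray (about 0.61 m ahead, 0.12 m to the left) is free, room to lay the pin.
- label_gun: Bystander, blue price label gun 67x152x36 mm lying to the right of the box. Origin: centre of its underside.
- phone: Bystander, black phone 148x71x9 mm lying at the back. Origin: centre of its underside.
- stapler: Bystander, red stapler 135x38x47 mm at the left. Origin: centre of its underside.
- mug: Bystander, white mug 92x127x95 mm at the front right. Origin: centre of its underside.
- pen: Bystander, black ball pen 145 mm long near the front edge. Origin: centre of its underside.

How it is judged (in metres and radians):
On the way, in this order (a step that is already met when the one before it is completed fails the run):
1. the pin has been drawn clear of the box (y of pin_tip in the frame of coin_box above 0.112 m), for 0.2 s.
2. the lid has been slid at least 125 mm toward the front, so that the compartment is uncovered (x of lid in the frame of coin_box below -0.125 m), for 0.2 s.
3. every coin roll lies in a channel of the coin tray (x of roll_a_mid in the frame of coin_tray between -0.012 and 0.012 m and z of roll_a_mid in the frame of coin_tray below 0.018 m and angle between the y axis of each of roll_a, roll_b, roll_c, roll_d and the x axis of coin_tray, either way round below 0.2 rad and (y of roll_a_mid in the frame of coin_tray between -0.089 and -0.073 m or y of roll_a_mid in the frame of coin_tray between -0.035 and -0.019 m or y of roll_a_mid in the frame of coin_tray between 0.019 and 0.035 m or y of roll_a_mid in the frame of coin_tray between 0.073 and 0.089 m) and x of roll_b_mid in the frame of coin_tray between -0.012 and 0.012 m and z of each of roll_b_mid, roll_d_mid in the frame of coin_tray below 0.0195 m and (y of roll_b_mid in the frame of coin_tray between -0.089 and -0.073 m or y of roll_b_mid in the frame of coin_tray between -0.035 and -0.019 m or y of roll_b_mid in the frame of coin_tray between 0.019 and 0.035 m or y of roll_b_mid in the frame of coin_tray between 0.073 and 0.089 m) and x of roll_c_mid in the frame of coin_tray between -0.012 and 0.012 m and z of roll_c_mid in the frame of coin_tray below 0.021 m and (y of roll_c_mid in the frame of coin_tray between -0.089 and -0.073 m or y of roll_c_mid in the frame of coin_tray between -0.035 and -0.019 m or y of roll_c_mid in the frame of coin_tray between 0.019 and 0.035 m or y of roll_c_mid in the frame of coin_tray between 0.073 and 0.089 m) and x of roll_d_mid in the frame of coin_tray between -0.012 and 0.012 m and (y of roll_d_mid in the frame of coin_tray between -0.089 and -0.073 m or y of roll_d_mid in the frame of coin_tray between -0.035 and -0.019 m or y of roll_d_mid in the frame of coin_tray between 0.019 and 0.035 m or y of roll_d_mid in the frame of coin_tray between 0.073 and 0.089 m)), for 0.2 s.
4. the lid is fully home again (x of lid in the frame of coin_box above -0.004 m and z of lid in the frame of coin_box below 0.0515 m and angle between the x axis of lid and the x axis of coin_box, either way round below 0.05 rad), for 0.2 s.
At the end, for the whole second after the job is handed in: Each coin roll lies on the floor of its own tray channel (middle within 8 mm of the centre line, 12 mm of the channel's middle, 2.5 mm in height; 0.2 rad); the lid is home within 4 mm; the pin is through both holes, shoulder within 5 mm of the plate; all released and at rest (all of step 3 and all of step 4 and y of pin in the frame of coin_box below 0.11 m and distance between pin and box_hole below 0.008 m and distance between pin_tip and lid_hole below 0.024 m and angle between the x axis of pin and the y axis of coin_box, either way round below 0.1 rad and linear speed of each of lid, pin, coin_tray, roll_a, roll_b, roll_c, roll_d below 0.02 m/s); the robot touches nothing.
It fails at once if the label gun was displaced by more than 40 mm (distance of label_gun from where it was at the start of the episode above 0.04 m).
It fails at once if the phone was displaced by more than 40 mm (distance of phone from where it was at the start of the episode above 0.04 m).
It fails at once if the stapler was displaced by more than 40 mm (distance of stapler from where it was at the start of the episode above 0.04 m).
It fails at once if the mug was displaced by more than 40 mm (distance of mug from where it was at the start of the episode above 0.04 m).
It fails at once if the pen was displaced by more than 40 mm (distance of pen from where it was at the start of the episode above 0.04 m).
Of roll_a, roll_b, roll_c, roll_d only 2 to 4 are there at a start; the rules pass over those that are not, and their reading is None.
At some moment in a run one of coin_tray, pin may be knocked a few centimetres aside while the robot is not near it.
It also fails if it takes over 210 s, if anything falls off the work surface, if the arm or the gripper's body presses on something with over 40 N, if the wrist force passes 120 N, or if a joint passes its speed limit or range.

## Robot

A 6-joint arm with a two-finger parallel gripper is mounted at the origin on a cart in front of the work surface, level with it; the furniture and walls round the work are solid. World frame = base frame: x ahead of the robot, y to its left, z up, the work surface at z = 0. Lengths are in m, angles in degrees, forces in N, time in s.
With the tool pointing down it reaches from about 0.375 to 0.9 m from the base axis. Payload 3.1 kg.
Tool frame: the origin (TCP) lies midway between the tips of the shut fingers; the grasp point (between the pads) lies 19 mm behind it; z points along the fingers, y is the line along which they close (so a half turn about z gives the same grasp; the last joint's range is limited). The gripper opens to 87 mm and grips with 3 to 60 N. Pads are 19 mm wide; open, the fingers measure 117 mm over their backs; the gripper's body (75 mm by 190 mm) begins 51 mm behind the grasp point.
Start: joints at [-75.258, 30.224, 82.088, -0, 67.689, -10.227], TCP at [0.264, -0.567, 0.223] pointing down, gripper open.
Joint ranges: [-176.69, 176.69], [-43.24, 126.21], [12.49, 139.97], [-82, 262], [0, 151.66], [-163.58, 163.58]. Speed limits (degrees/s): [159.86, 159.86, 180, 180, 180, 180].

## Interface

Orientations are given as a 3x3 rotation matrix whose columns are the frame's x, y, z axes.
In Python, from rig import read_state, optics, bot gives the robot as it stands. The module is installed in compiled form; this text tells all that it offers.
- The arm moves only by the tool send_rows, never from a script. Its argument "commands" is a list of rows, each a list of 7 numbers: the turn, a rotation vector about the tool's x, y, z in units of 5 degrees (1.0 is 5 degrees), then the shift along the tool's x, y, z in units of 30 mm (1.0 is 30 mm), then the opening, from 0 (shut) to 1 (fully open). In form: [[rx, ry, rz, tx, ty, tz, gripper], ...]. A call has 1 to 20 rows; each row is the pose to reach, as a shift and turn from the pose commanded when the call began, along the tool's axes at that moment; what a row does not reach only later rows make up. A row lasts 1/12 s, in which the tool goes at most 41.7 mm and 7.16 degrees, less where a joint would pass 70% of its speed; a pose out of reach is approached as far as the arm can. A call with a gripper value outside its range is refused whole. The fingers move at their own pace and stop on an object; the grip force is fixed at half the most. Time passes only in rows, so rows that repeat a pose let the fingers close. It gives the time, the measured TCP pose, the force, the opening and the grip force at its end, in the units of the state.
- read_state(): the state, without advancing time (a new reading comes with each control period).
- optics.capture(name): name is "scene" or "top" or "wrist"; returns a dict with "image" (384x512x3 uint8, blue, green, red), "intrinsics" (3x3 intrinsics, pixels), "k1" (the pictures are not rectified: a ray, as slopes to the right and down, at radius r is drawn at 1 + k1 r^2 times it, then the intrinsics apply), "extrinsics" (4x4, takes a point from world to camera coordinates); the wrist camera has in their place "T_tool_cam" (4x4, takes a point from camera to tool coordinates, whose origin is the TCP and whose axes are the flange's). Camera axes: x right, y down, z forward; pixel columns grow to the right and rows downward; lengths in m; the calibration is good to about 2 mm. A picture is of the moment at which its call begins: read the wrist's pose just before it. There is no depth.
- bot.hand_in(): hands the job in; it is judged then, once.
The state is a dict: "time_s": time; "joint_positions": joint angles; "qvel": joint speeds; "tau": joint torques, N m; "position": TCP position; "tcp_rot": TCP orientation; "force": force on the tool from outside, world axes, zero at the start; "moment": the same for the moment, N m; "opening": opening from 0.0 (shut) to 1.0 (fully open); "grasp_force": force on a finger pad.
Only numpy, scipy, OpenCV 4.12 (cv2) and the standard library are available. Lean on these libraries where they do the work, as an engineer would, in place of code of your own. Each camera call takes 0.05 s, during which the arm holds its last target. There are 200 camera calls.

## Working session

There is one attempt and no reset: what is moved stays moved. The work goes in short steps, Python scripts to look and compute and a tool call to move; the robot and the scene stay as the last step left them, time stands still between calls to the robot, and variables do not carry over. Pictures are saved under pics/ and viewed, at most 15 in all, crops included, and the job is handed in when it is done.

Besides the shell and the picture viewer there is one more tool, called after ">>>" in YAML: its name, and indented under it one key for each argument. send_rows: Moves the arm, as the interface text tells. Its arguments: {"type":"object","properties":{"commands":{"type":"array","items":{"type":"array","items":{"type":"number"}}}},"required":["commands"]}

```bash
mkdir -p pics; cat > h.py <<'E'
import numpy as np, cv2
from rig import read_state, optics, bot
def cap(name,fn=None):
    s=read_state(); c=optics.capture(name); c['s']=s
    if 'T_tool_cam' in c:
        T=np.eye(4);T[:3,:3]=s['tcp_rot'];T[:3,3]=s['position']
        c['extrinsics']=np.linalg.inv(T@np.array(c['T_tool_cam']))
    if fn:
        np.savez('pics/'+fn+'.npz',K=c['intrinsics'],k1=c['k1'],E=c['extrinsics'],image=c['image'])
        cv2.imwrite('pics/'+fn+'.png',c['image'])
    return c
def load(fn):
    d=np.load('pics/'+fn+'.npz');return dict(intrinsics=d['K'],k1=float(d['k1']),extrinsics=d['E'],image=d['image'])
def ray(c,u,v):
    K=np.array(c['intrinsics']);E=np.array(c['extrinsics'])
    d=np.array([(u-K[0,2])/K[0,0],(v-K[1,2])/K[1,1]]);p=d.copy()
    for _ in range(20):p=d/(1+c['k1']*(p@p))
    R=E[:3,:3];return -R.T@E[:3,3],R.T@np.array([p[0],p[1],1])
def at(c,u,v,z):
    o,d=ray(c,u,v);return o+d*(z-o[2])/d[2]
def proj(c,P):
    E=np.array(c['extrinsics']);K=np.array(c['intrinsics']);q=E[:3,:3]@np.array(P)+E[:3,3]
    p=q[:2]/q[2];p=p*(1+c['k1']*(p@p));return K[0,0]*p[0]+K[0,2],K[1,1]*p[1]+K[1,2]
E
python3 - <<'E'
from h import *
a=cap('scene','s0');b=cap('top','t0')
for c in(a,b):print(c['intrinsics'],c['k1'],c['extrinsics'])
cv2.imwrite('pics/both.png',cv2.resize(b['image'],(800,600),interpolation=cv2.INTER_CUBIC))
E
```

```text
[[347.60129875   0.         261.09590421]
 [  0.         347.60129875 191.99674543]
 [  0.           0.           1.        ]] 0.011988921981683921 [[-0.5283674  -0.84897999 -0.00780126  0.34652076]
 [-0.53103704  0.33763529 -0.7771757   0.33686727]
 [ 0.66244061 -0.40649155 -0.6292353   0.92638327]
 [ 0.          0.          0.          1.        ]]
[[414.92510469   0.         258.84481512]
 [  0.         414.92510469 184.69778294]
 [  0.           0.           1.        ]] 0.006511731982692145 [[-6.06908467e-02 -9.98156363e-01 -7.03826926e-04  7.02342525e-02]
 [-9.74694419e-01  5.94162466e-02 -2.15500577e-01  5.66277839e-01]
 [ 2.15145091e-01 -1.23928963e-02 -9.76503459e-01  1.41002739e+00]
 [ 0.00000000e+00  0.00000000e+00  0.00000000e+00  1.00000000e+00]]
```

View pics/both.png

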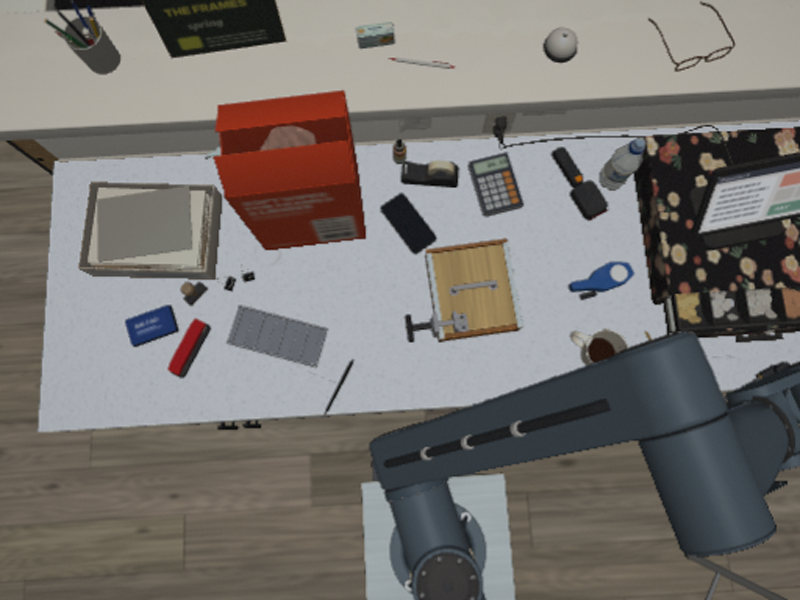

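View pics/s0.png

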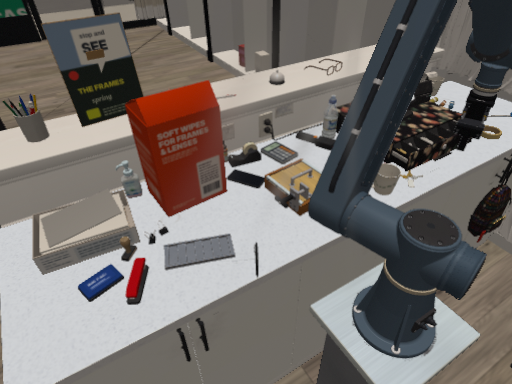

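The top picture (shown at 1.5625x) has the box at about (475,290), the pin handle at (410,327), the tray at (277,336) and the carton at (290,190). I'll enlarge the box and tray.

```bash
python3 - <<'E'
from h import *
i=load('t0')['image']
a=cv2.resize(i[145:225,250:350],(800,640),interpolation=cv2.INTER_CUBIC)[:560]
b=cv2.resize(i[145:217,252:342],(720,576),interpolation=cv2.INTER_CUBIC)
cv2.imwrite('pics/tb.png',b)
b=cv2.resize(i[140:245,130:240],(628,600),interpolation=cv2.INTER_CUBIC)
cv2.imwrite('pics/tt.png',b)
E
```

```text
(no output)
```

View pics/tb.png

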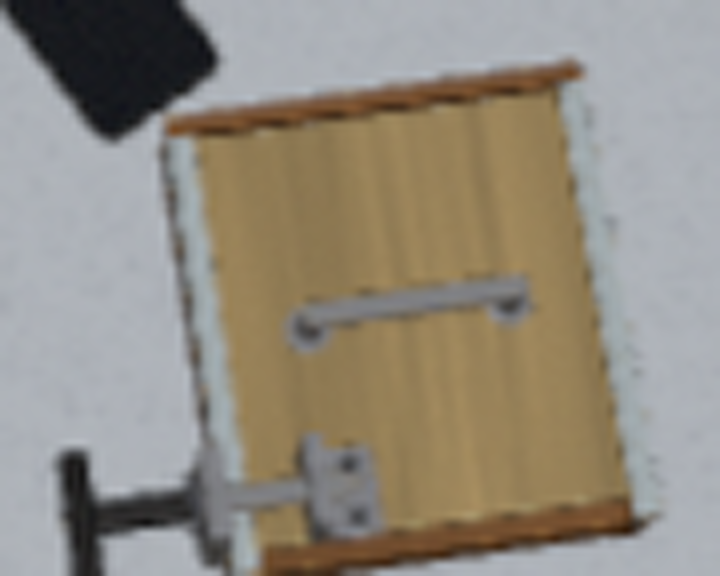

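View pics/tt.png

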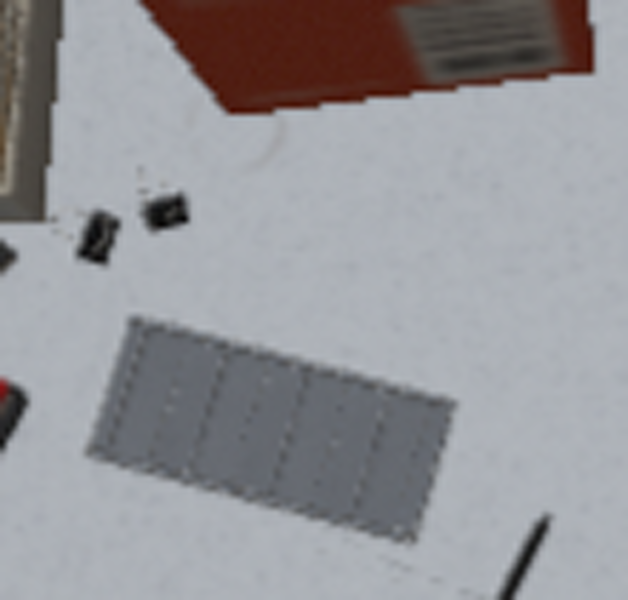

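tb.png shows the shut lid with its handle from (300,318) to (528,288), the back-wall corners at (165,120) and (580,62), the plate at (211,503) and the crossbar at (80,515). In tt.png the tray corners are (130,317), (457,402), (413,543) and (87,453).

```bash
cat > fit.py <<'E'
from h import *
from scipy.optimize import least_squares
def fit(c,pts,x0):
    def r(p):
        C,S=np.cos(p[2]),np.sin(p[2]);o=[]
        for (X,Y,Z),uv in pts:
            q=proj(c,[p[0]+C*X-S*Y,p[1]+S*X+C*Y,Z]);o+=[q[0]-uv[0],q[1]-uv[1]]
        return np.array(o)
    f=least_squares(r,x0,loss='soft_l1');return f.x,r(f.x).reshape(-1,2)
E
python3 - <<'E'
from fit import *
c=load('t0')
B=lambda u,v:((u+.5)/8-.5+252,(v+.5)/8-.5+145)
T=lambda u,v:((u+.5)/5.709-.5+130,(v+.5)/5.714-.5+140)
mm=lambda *a:np.array(a)/1000
p,r=fit(c,[(mm(105,95,61),B(165,120)),(mm(105,-95,61),B(580,62)),(mm(-105,-95,61),B(658,518)),(mm(0,45,84),B(300,318)),(mm(0,-45,84),B(528,288)),(mm(-75,100,104),B(211,503)),(mm(-75,56,104),B(318,487)),(mm(-75,158,82),B(80,515))],[.6,-.1,0])
print('box',p,np.degrees(p[2]));print(r.round(1))
p,r=fit(c,[(mm(47,108,14),T(130,317)),(mm(47,-108,14),T(457,402)),(mm(-47,-108,14),T(413,543)),(mm(-47,108,14),T(87,453))],[.5,.3,0])
print('tray',p,np.degrees(p[2]));print(r.round(1))
print('carton',at(c,*T(228,112),0),at(c,*T(594,72),0))
print('pen',at(c,*T(548,518),0))
s=read_state();print(s['position'],s['tcp_rot'],s['time_s'])
print(cap('wrist')['T_tool_cam'].round(4), optics.capture('wrist')['intrinsics'])
E
```

```text
box [ 0.56242987 -0.11947445  0.07418386] 4.250422150342075
[[-0.3 -0.2]
 [-0.   0.2]
 [ 0.3  0.2]
 [ 1.5  0. ]
 [-1.6  0.4]
 [ 0.4 -0.9]
 [-0.2 -0.6]
 [-0.2  0.9]]
tray [ 0.48806721  0.33608439 -0.32206204] -18.452795464072832
[[ 0.3 -0.5]
 [-0.1 -0.2]
 [ 0.1  0.3]
 [-0.3  0.5]]
carton [0.70126342 0.36327806 0.        ] [0.71398215 0.12203622 0.        ]
pen [0.42227216 0.16507148 0.        ]
[ 0.26366919 -0.56594672  0.22167188] [[ 9.06530214e-01  4.22140604e-01 -5.30400250e-04]
 [ 4.22140826e-01 -9.06528348e-01  1.86476166e-03]
 [ 3.06368752e-04 -1.91436639e-03 -9.99998121e-01]] 0.1
[[-2.000e-04 -9.581e-01 -2.865e-01  7.910e-02]
 [ 1.000e+00 -1.000e-04 -4.000e-04 -8.000e-04]
 [ 4.000e-04 -2.865e-01  9.581e-01 -1.628e-01]
 [ 0.000e+00  0.000e+00  0.000e+00  1.000e+00]] [[345.76504429   0.         249.27848699]
 [  0.         345.76504429 191.62429939]
 [  0.           0.           1.        ]]
```

```bash
cat > mv.py <<'E'
from h import *
from scipy.spatial.transform import Rotation as R
BOX=[0.5624,-0.1195,np.radians(4.25)];TRAY=[.4881,.3361,np.radians(-18.45)]
def w(f,X,Y,Z):
    C,S=np.cos(f[2]),np.sin(f[2]);X,Y=X/1000,Y/1000;return np.array([f[0]+C*X-S*Y,f[1]+S*X+C*Y,Z/1000])
def down(yaw):  # tool x at yaw (deg), z down
    a=np.radians(yaw);x=np.array([np.cos(a),np.sin(a),0]);z=np.array([0,0,-1.]);return np.c_[x,np.cross(z,x),z]
def rows(*ts):
    s=read_state();R0=np.array(s['tcp_rot']);p0=np.array(s['position'])
    print('t',round(s['time_s'],2),'tcp',p0.round(4),'f',np.round(s['force'],1),'open',round(s['opening'],3),'gf',round(s['grasp_force'],1))
    for p,yaw in ts:
        Rt=down(yaw) if np.isscalar(yaw) else yaw
        print(np.round(p,4),np.r_[R.from_matrix(R0.T@Rt).as_rotvec(degrees=True)/5,R0.T@(p-p0)/.03].round(3).tolist())
E
python3 - <<'E'
from mv import *
p=w(BOX,-75,131,250);rows((p,94.25))
E
```

```text
t 0.2 tcp [ 0.2637 -0.5661  0.2219] f [ 0.3 -0.6  0.5] open 0.997 gf 0.0
[0.4779 0.0056 0.25  ] [-0.012, -0.012, -13.857, 14.515, -14.264, -0.913]
```

>>> send_rows:
  commands:
    - [-0.01, -0.01, -13.86, 14.5, -14.27, -0.91, 0.5]
    - [-0.01, -0.01, -13.86, 14.5, -14.27, -0.91, 0.5]
    - [-0.01, -0.01, -13.86, 14.5, -14.27, -0.91, 0.5]
    - [-0.01, -0.01, -13.86, 14.5, -14.27, -0.91, 0.5]
    - [-0.01, -0.01, -13.86, 14.5, -14.27, -0.91, 0.5]
    - [-0.01, -0.01, -13.86, 14.5, -14.27, -0.91, 0.5]
    - [-0.01, -0.01, -13.86, 14.5, -14.27, -0.91, 0.5]
    - [-0.01, -0.01, -13.86, 14.5, -14.27, -0.91, 0.5]
    - [-0.01, -0.01, -13.86, 14.5, -14.27, -0.91, 0.5]
    - [-0.01, -0.01, -13.86, 14.5, -14.27, -0.91, 0.5]
    - [-0.01, -0.01, -13.86, 14.5, -14.27, -0.91, 0.5]
    - [-0.01, -0.01, -13.86, 14.5, -14.27, -0.91, 0.5]
    - [-0.01, -0.01, -13.86, 14.5, -14.27, -0.91, 0.5]
    - [-0.01, -0.01, -13.86, 14.5, -14.27, -0.91, 0.5]
    - [-0.01, -0.01, -13.86, 14.5, -14.27, -0.91, 0.5]
    - [-0.01, -0.01, -13.86, 14.5, -14.27, -0.91, 0.5]
    - [-0.01, -0.01, -13.86, 14.5, -14.27, -0.91, 0.5]
    - [-0.01, -0.01, -13.86, 14.5, -14.27, -0.91, 0.5]
    - [-0.01, -0.01, -13.86, 14.5, -14.27, -0.91, 0.5]
    - [-0.01, -0.01, -13.86, 14.5, -14.27, -0.91, 0.5]

```text
time_s: 1.87
position: [0.4771, 0.0039, 0.2497]
tcp_rot: [[-0.072, 0.997, -0.0], [0.997, 0.072, -0.001], [-0.001, -0.0, -1.0]]
force: [-0.5, 0.2, -0.3]
opening: 0.5
grasp_force: 0.0
```

```bash
python3 - <<'E'
from mv import *
c=cap('wrist','w1');rows((w(BOX,-75,131,250),94.25))
for n,P in dict(stem=(-75,131,89),bar=(-75,158,89),plate=(-75,100,104),lug=(-75,56,104),h1=(0,45,90),h2=(0,-45,90)).items():print(n,np.round(proj(c,w(BOX,*P)),1))
cv2.imwrite('pics/w1b.png',cv2.resize(c['image'],(800,600),interpolation=cv2.INTER_CUBIC))
E
```

```text
t 1.92 tcp [0.4772 0.0039 0.2498] f [ 0.3 -0.2  0.3] open 0.5 gf 0.0
[0.4779 0.0056 0.25  ] [-0.002, 0.014, -0.023, 0.053, 0.028, -0.007]
stem [250.4 172.9]
bar [250.4 144.9]
plate [250.5 208.6]
lug [250.5 250.9]
h1 [323.3 254.3]
h2 [318.4 327.9]
```

View pics/w1b.png

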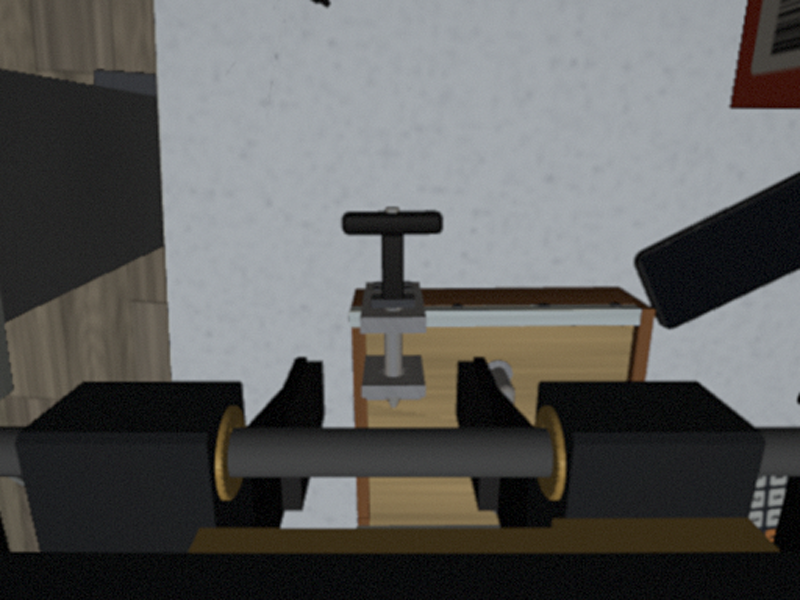

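The stem is at about (393,262) against a predicted (391,270), and the plate and lug agree, so the fit is good to about 2 mm. I'll go down and grip the stem.

>>> send_rows:
  commands:
    - [0, 0.01, -0.02, 0.05, 0.03, 1.3, 0.5]
    - [0, 0.01, -0.02, 0.05, 0.03, 2.6, 0.5]
    - [0, 0.01, -0.02, 0.05, 0.03, 3.9, 0.5]
    - [0, 0.01, -0.02, 0.05, 0.03, 4.9, 0.5]
    - [0, 0.01, -0.02, 0.05, 0.03, 5.5, 0.5]
    - [0, 0.01, -0.02, 0.05, 0.03, 5.8, 0.5]
    - [0, 0.01, -0.02, 0.05, 0.03, 5.8, 0.5]
    - [0, 0.01, -0.02, 0.05, 0.03, 5.8, 0.5]
    - [0, 0.01, -0.02, 0.05, 0.03, 5.8, 0.0]
    - [0, 0.01, -0.02, 0.05, 0.03, 5.8, 0.0]
    - [0, 0.01, -0.02, 0.05, 0.03, 5.8, 0.0]
    - [0, 0.01, -0.02, 0.05, 0.03, 5.8, 0.0]
    - [0, 0.01, -0.02, 0.05, 0.03, 5.8, 0.0]
    - [0, 0.01, -0.02, 0.05, 0.03, 5.8, 0.0]

```text
time_s: 3.08
position: [0.4786, 0.0066, 0.0763]
tcp_rot: [[-0.076, 0.997, 0.001], [0.997, 0.076, -0.0], [-0.001, 0.001, -1.0]]
force: [0.7, 0.9, 0.5]
opening: 0.158
grasp_force: 30.0
```

```bash
python3 - <<'E'
from mv import *
rows((w(BOX,-75,131,76),94.25),(w(BOX,-75,240,76),94.25))
print(read_state()['moment'], read_state()['tcp_rot'])
E
```

```text
t 3.08 tcp [0.4786 0.0066 0.0763] f [0.7 0.9 0.5] open 0.158 gf 30.0
[0.4779 0.0056 0.076 ] [0.012, 0.006, 0.026, -0.031, -0.024, 0.009]
[0.4698 0.1143 0.076 ] [0.012, 0.006, 0.026, 3.603, -0.016, 0.007]
[-0.02133012 -0.15045576  0.00740623] [[-7.63639894e-02  9.97079370e-01  1.12730689e-03]
 [ 9.97079868e-01  7.63645284e-02 -4.43087145e-04]
 [-5.27879311e-04  1.09017910e-03 -9.99999266e-01]]
```

>>> send_rows:
  commands:
    - [0, 0, 0, 0.2, 0, 0, 0]
    - [0, 0, 0, 0.4, 0, 0, 0]
    - [0, 0, 0, 0.6, 0, 0, 0]
    - [0, 0, 0, 0.9, 0, 0, 0]
    - [0, 0, 0, 1.2, 0, 0, 0]
    - [0, 0, 0, 1.6, 0, 0, 0]
    - [0, 0, 0, 2.0, 0, 0, 0]
    - [0, 0, 0, 2.5, 0, 0, 0]
    - [0, 0, 0, 3.0, 0, 0, 0]
    - [0, 0, 0, 3.5, 0, 0, 0]
    - [0, 0, 0, 4.0, 0, 0, 0]
    - [0, 0, 0, 4.0, 0, 0, 0]
    - [0, 0, 0, 4.0, 0, 0, 0]
    - [0, 0, 0, 4.0, 0, 0, 0]

```text
time_s: 4.25
position: [0.4686, 0.1266, 0.0755]
tcp_rot: [[-0.077, 0.997, -0.001], [0.997, 0.077, -0.0], [-0.0, -0.001, -1.0]]
force: [0.8, -0.0, -0.2]
opening: 0.154
grasp_force: 30.0
```

```bash
python3 - <<'E'
from mv import *
cap('wrist','w2')
rows(([.56,.13,.10],94.38),([.56,.13,.005],94.38))
E
```

```text
t 4.3 tcp [0.4688 0.1262 0.0756] f [-0.9 -0.5 -1.2] open 0.156 gf 30.0
[0.56 0.13 0.1 ] [-0.006, 0.002, -0.002, -0.106, 3.04, -0.814]
[0.56  0.13  0.005] [-0.006, 0.002, -0.002, -0.105, 3.042, 2.353]
```

View pics/w2.png

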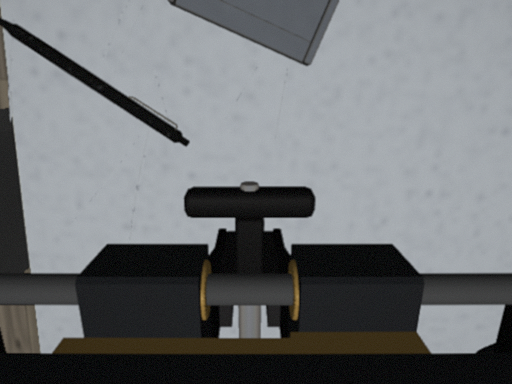

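The pin is out and in the gripper, with its crossbar at (250,201). I'll lay it at (0.56, 0.12).

>>> send_rows:
  commands:
    - [0, 0, 0, -0.1, 1.0, 0, 0]
    - [0, 0, 0, -0.2, 2.0, 0, 0]
    - [0, 0, 0, -0.4, 3.0, 0, 0]
    - [0, 0, 0, -0.4, 3.04, 0, 0]
    - [0, 0, 0, -0.4, 3.04, 1.0, 0]
    - [0, 0, 0, -0.4, 3.04, 1.8, 0]
    - [0, 0, 0, -0.4, 3.04, 2.2, 0]
    - [0, 0, 0, -0.4, 3.04, 2.4, 0]
    - [0, 0, 0, -0.4, 3.04, 2.45, 0]
    - [0, 0, 0, -0.4, 3.04, 2.45, 0]
    - [0, 0, 0, -0.4, 3.04, 2.45, 0.4]
    - [0, 0, 0, -0.4, 3.04, 2.45, 0.4]
    - [0, 0, 0, -0.4, 3.04, 2.45, 0.4]
    - [0, 0, 0, -0.4, 3.04, 2.45, 0.4]

```text
time_s: 5.47
position: [0.5615, 0.1211, 0.0028]
tcp_rot: [[-0.076, 0.997, 0.001], [0.997, 0.076, -0.0], [-0.0, 0.001, -1.0]]
force: [-0.2, 1.0, 0.1]
opening: 0.357
grasp_force: 0.0
```

```bash
python3 - <<'E'
from mv import *
rows((w(BOX,0,0,190),94.25),(w(BOX,0,0,75),94.25))
E
```

```text
t 5.47 tcp [0.5615 0.1211 0.0028] f [-0.2  1.   0.1] open 0.357 gf 0.0
[ 0.5624 -0.1195  0.19  ] [0.015, 0.004, 0.024, -8.002, -0.573, -6.24]
[ 0.5624 -0.1195  0.075 ] [0.015, 0.004, 0.024, -8.001, -0.577, -2.406]
```

>>> send_rows:
  commands:
    - [0, 0, 0, 0, 0, -1.2, 0.4]
    - [0, 0, 0, 0, 0, -2.5, 0.45]
    - [0, 0, 0, 0, 0, -3.8, 0.45]
    - [0, 0, 0, 0, 0, -5.0, 0.45]
    - [0, 0, 0, -1.3, -0.1, -5.5, 0.45]
    - [0, 0, 0, -2.6, -0.2, -5.5, 0.45]
    - [0, 0, 0, -3.9, -0.3, -5.5, 0.45]
    - [0, 0, 0, -5.2, -0.4, -5.5, 0.45]
    - [0, 0, 0, -6.5, -0.5, -5.5, 0.45]
    - [0, 0, 0, -8.0, -0.57, -5.5, 0.45]
    - [0, 0, 0, -8.0, -0.57, -5.5, 0.45]
    - [0, 0, 0, -8.0, -0.57, -4.5, 0.45]
    - [0, 0, 0, -8.0, -0.57, -3.4, 0.45]
    - [0, 0, 0, -8.0, -0.57, -2.5, 0.45]
    - [0, 0, 0, -8.0, -0.57, -2.3, 0.45]
    - [0, 0, 0, -8.0, -0.57, -2.3, 0.45]
    - [0, 0, 0, -8.0, -0.57, -2.3, 0]
    - [0, 0, 0, -8.0, -0.57, -2.3, 0]
    - [0, 0, 0, -8.0, -0.57, -2.3, 0]
    - [0, 0, 0, -8.0, -0.57, -2.3, 0]

```text
time_s: 7.13
position: [0.5633, -0.1197, 0.073]
tcp_rot: [[-0.076, 0.997, 0.003], [0.997, 0.076, -0.002], [-0.002, 0.003, -1.0]]
force: [0.9, -0.8, 0.2]
opening: 0.23
grasp_force: 0.0
```

```bash
python3 - <<'E'
from mv import *
rows((w(BOX,0,0,72),94.25),(w(BOX,-134,0,72),94.25))
E
```

```text
t 7.13 tcp [ 0.5633 -0.1197  0.073 ] f [ 0.9 -0.8  0.2] open 0.23 gf 0.0
[ 0.5624 -0.1195  0.072 ] [0.035, 0.02, 0.027, 0.009, -0.031, 0.034]
[ 0.4288 -0.1294  0.072 ] [0.035, 0.02, 0.027, 0.02, -4.497, 0.021]
```

Next I'll let the fingers close, then slide the lid 134 mm.

>>> send_rows:
  commands:
    - [0, 0, 0, 0, 0, 0, 0]
    - [0, 0, 0, 0, 0, 0, 0]
    - [0, 0, 0, 0, 0, 0, 0]
    - [0, 0, 0, 0, -0.2, 0, 0]
    - [0, 0, 0, 0, -0.4, 0, 0]
    - [0, 0, 0, 0, -0.7, 0, 0]
    - [0, 0, 0, 0, -1.1, 0, 0]
    - [0, 0, 0, 0, -1.5, 0, 0]
    - [0, 0, 0, 0, -1.9, 0, 0]
    - [0, 0, 0, 0, -2.3, 0, 0]
    - [0, 0, 0, 0, -2.7, 0, 0]
    - [0, 0, 0, 0, -3.1, 0, 0]
    - [0, 0, 0, 0, -3.5, 0, 0]
    - [0, 0, 0, 0, -3.9, 0, 0]
    - [0, 0, 0, 0, -4.2, 0, 0]
    - [0, 0, 0, 0, -4.4, 0, 0]
    - [0, 0, 0, 0, -4.5, 0, 0]
    - [0, 0, 0, 0, -4.5, 0, 0]
    - [0, 0, 0, 0, -4.5, 0, 0]

```text
time_s: 8.72
position: [0.427, -0.1299, 0.0714]
tcp_rot: [[-0.077, 0.997, -0.001], [0.997, 0.077, -0.0], [-0.0, -0.001, -1.0]]
force: [0.1, -2.5, 3.6]
opening: 0.127
grasp_force: 30.0
```

```bash
python3 - <<'E'
from mv import *
rows((w(BOX,-134,0,72),94.25),(w(BOX,28.5,0,300),94.25))
E
```

```text
t 8.72 tcp [ 0.427  -0.1299  0.0714] f [ 0.1 -2.5  3.6] open 0.127 gf 30.0
[ 0.4288 -0.1294  0.072 ] [-0.015, 0.002, 0.028, 0.012, 0.059, -0.022]
[ 0.5908 -0.1174  0.3   ] [-0.015, 0.002, 0.028, -0.003, 5.465, -7.629]
```

>>> send_rows:
  commands:
    - [0, 0, 0, 0, 0, 0, 0.45]
    - [0, 0, 0, 0, 0, 0, 0.45]
    - [0, 0, 0, 0, 0, 0, 0.45]
    - [0, 0, 0, 0, 0, 0, 0.45]
    - [0, 0, 0, 0, 0, -1.3, 0.45]
    - [0, 0, 0, 0, 0, -2.6, 0.45]
    - [0, 0, 0, 0.5, 1.0, -3.9, 0.45]
    - [0, 0, 0, 1.3, 2.0, -4.8, 0.45]
    - [0, 0, 0, 2.2, 3.0, -5.7, 0.45]
    - [0, 0, 0, 3.0, 4.2, -6.6, 0.45]
    - [0, 0, 0, 3.67, 5.47, -6.6, 0.45]
    - [0, 0, 0, 3.67, 5.47, -6.6, 0.45]
    - [0, 0, 0, 3.67, 5.47, -6.6, 0.45]
    - [0, 0, 0, 3.67, 5.47, -6.6, 0.45]
    - [0, 0, 0, 3.67, 5.47, -6.6, 0.45]

```text
time_s: 9.97
position: [0.5811, -0.0072, 0.2681]
tcp_rot: [[-0.077, 0.997, -0.004], [0.997, 0.077, 0.0], [0.0, -0.004, -1.0]]
force: [-0.5, -0.7, -0.9]
opening: 0.449
grasp_force: 0.0
```

```bash
python3 - <<'E'
from mv import *
c=cap('wrist','w3');rows((w(BOX,28.5,110,270),94.25))
cv2.imwrite('pics/w3b.png',cv2.resize(c['image'],(800,600),interpolation=cv2.INTER_CUBIC))
for n,P in dict(bl=(105,95,61),br=(105,-95,61),tl=(-38,83,13),p1=(.5,41,20),p2=(56.5,41,20),p3=(.5,-41,20),p4=(56.5,-41,20),lid=(-136+94.5,88.5,54)).items():print(n,np.round(np.array(proj(c,w(BOX,*P)))*1.5625,1))
E
```

```text
t 10.02 tcp [ 0.5809 -0.0075  0.2682] f [-0.1 -0.4  0.2] open 0.451 gf 0.0
[ 0.5827 -0.0077  0.27  ] [-0.043, -0.005, 0.022, -0.01, 0.058, -0.062]
bl [501.1 279.3]
br [486.4 507.2]
tl [309.4 278.2]
p1 [357.8 330.9]
p2 [427.1 331.2]
p3 [359.2 421.6]
p4 [424.9 421.8]
lid [295.9 284.9]
```

View pics/w3b.png

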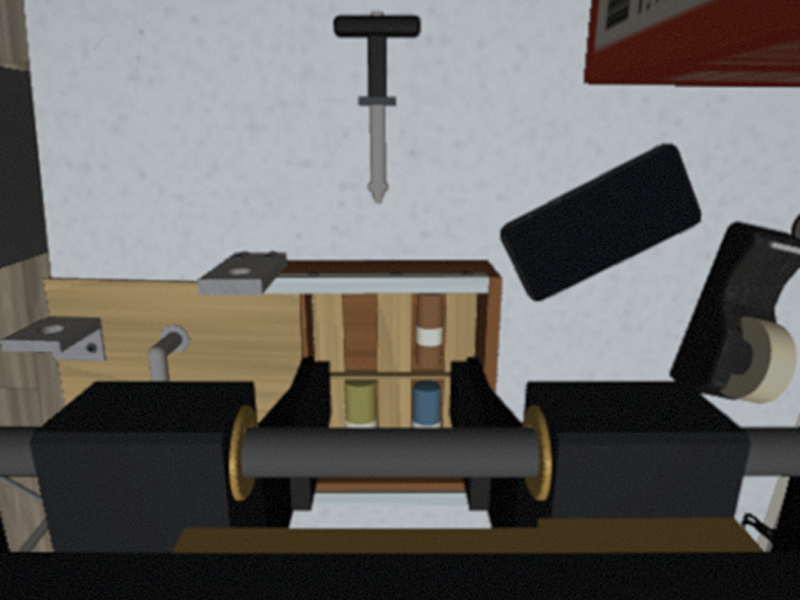

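Three rolls show: a brown one (26 px, so roll_a) at (429,335), an olive one (32 px, so roll_c) at (362,421) and a blue one (29 px) at (427,421). The place at (360,330) is empty. The pin lies at (377,110) and the box matches the fit to 1-2 mm. I'll take the brown roll first.

```bash
python3 - <<'E'
from mv import *
rows((w(BOX,57.5,40,120),94.25),(w(BOX,57.5,40,20),94.25),(w(BOX,57.5,40,14.5),94.25))
E
```

```text
t 10.02 tcp [ 0.5809 -0.0075  0.2682] f [-0.1 -0.4  0.2] open 0.451 gf 0.0
[ 0.6168 -0.0753  0.12  ] [-0.043, -0.005, 0.022, -2.347, 1.039, 4.934]
[ 0.6168 -0.0753  0.02  ] [-0.043, -0.005, 0.022, -2.348, 1.052, 8.267]
[ 0.6168 -0.0753  0.0145] [-0.043, -0.005, 0.022, -2.348, 1.052, 8.45]
```

>>> send_rows:
  commands:
    - [-0.04, 0, 0.02, -1.2, 0.5, 1.0, 0.45]
    - [-0.04, 0, 0.02, -2.35, 1.05, 2.0, 0.45]
    - [-0.04, 0, 0.02, -2.35, 1.05, 3.2, 0.45]
    - [-0.04, 0, 0.02, -2.35, 1.05, 4.4, 0.45]
    - [-0.04, 0, 0.02, -2.35, 1.05, 5.5, 0.45]
    - [-0.04, 0, 0.02, -2.35, 1.05, 6.5, 0.45]
    - [-0.04, 0, 0.02, -2.35, 1.05, 7.4, 0.45]
    - [-0.04, 0, 0.02, -2.35, 1.05, 8.0, 0.45]
    - [-0.04, 0, 0.02, -2.35, 1.05, 8.2, 0.45]
    - [-0.04, 0, 0.02, -2.35, 1.05, 8.2, 0.45]
    - [-0.04, 0, 0.02, -2.35, 1.05, 8.2, 0.45]

```text
time_s: 10.93
position: [0.6193, -0.076, 0.0238]
tcp_rot: [[-0.074, 0.997, 0.003], [0.997, 0.074, 0.0], [-0.0, 0.003, -1.0]]
force: [-0.0, -0.3, 0.1]
opening: 0.451
grasp_force: 0.0
```

```bash
python3 - <<'E'
from mv import *
rows((w(BOX,57.5,40,14.5),94.25))
E
```

```text
t 10.93 tcp [ 0.6193 -0.076   0.0238] f [-0.  -0.3  0.1] open 0.451 gf 0.0
[ 0.6168 -0.0753  0.0145] [0.039, 0.003, -0.006, 0.027, -0.084, 0.309]
```

>>> send_rows:
  commands:
    - [0, 0, 0, 0, -0.04, 0.15, 0.45]
    - [0, 0, 0, 0, -0.04, 0.25, 0.45]
    - [0, 0, 0, 0, -0.04, 0.25, 0.45]
    - [0, 0, 0, 0, -0.04, 0.25, 0.45]

```text
time_s: 11.27
position: [0.6188, -0.0755, 0.0166]
tcp_rot: [[-0.075, 0.997, 0.005], [0.997, 0.075, -0.0], [-0.001, 0.005, -1.0]]
force: [-0.7, 0.5, -0.0]
opening: 0.451
grasp_force: 0.0
```

```bash
python3 - <<'E'
from mv import *
rows((w(BOX,57.5,40,14.5),94.25))
E
```

```text
t 11.27 tcp [ 0.6188 -0.0755  0.0166] f [-0.7  0.5 -0. ] open 0.451 gf 0.0
[ 0.6168 -0.0753  0.0145] [0.052, 0.007, 0.005, 0.009, -0.066, 0.068]
```

>>> send_rows:
  commands:
    - [0.04, 0, 0, 0, -0.04, 0.06, 0.45]
    - [0.04, 0, 0, 0, -0.04, 0.06, 0.2]
    - [0.04, 0, 0, 0, -0.04, 0.06, 0]
    - [0.04, 0, 0, 0, -0.04, 0.06, 0]
    - [0.04, 0, 0, 0, -0.04, 0.06, 0]
    - [0.04, 0, 0, 0, -0.04, 0.06, 0]
    - [0.04, 0, 0, 0, -0.04, 0.06, 0]
    - [0.04, 0, 0, 0, -0.04, 0.06, 0]

```text
time_s: 11.93
position: [0.6174, -0.0755, 0.0141]
tcp_rot: [[-0.074, 0.997, 0.0], [0.997, 0.074, -0.0], [-0.0, 0.0, -1.0]]
force: [0.3, 0.6, 0.3]
opening: 0.232
grasp_force: 30.0
```

>>> send_rows:
  commands:
    - [0, 0, 0, 0, 0, -0.3, 0]
    - [0, 0, 0, 0, 0, -0.8, 0]
    - [0, 0, 0, 0, 0, -1.6, 0]
    - [0, 0, 0, 0, 0, -2.6, 0]
    - [0, 0, 0, 0, 0, -3.6, 0]
    - [0, 0, 0, 0, 0, -4.5, 0]
    - [0, 0, 0, 0, 0, -4.5, 0]

```text
time_s: 12.52
position: [0.6211, -0.0765, 0.1557]
tcp_rot: [[-0.075, 0.997, 0.012], [0.997, 0.075, -0.004], [-0.005, 0.011, -1.0]]
force: [0.9, -0.5, -0.7]
opening: 0.23
grasp_force: 30.0
```

```bash
python3 - <<'E'
from mv import *
cap('top','t1')
y=np.degrees(TRAY[2])+180
rows((w(TRAY,0,-27,130),y),(w(TRAY,0,-27,16),y),(w(TRAY,0,-27,12),y))
i=load('t1')['image'];cv2.imwrite('pics/t1c.png',cv2.resize(i[140:250,130:350],(800,400),interpolation=cv2.INTER_CUBIC))
E
```

```text
t 12.57 tcp [ 0.6196 -0.0761  0.153 ] f [ 1.   0.2 -0.9] open 0.23 gf 30.0
[0.4796 0.3105 0.13  ] [0.056, 0.083, -13.455, 13.202, -3.7, 0.698]
[0.4796 0.3105 0.016 ] [0.056, 0.083, -13.455, 13.214, -3.729, 4.498]
[0.4796 0.3105 0.012 ] [0.056, 0.083, -13.455, 13.214, -3.73, 4.631]
```

View pics/t1c.png

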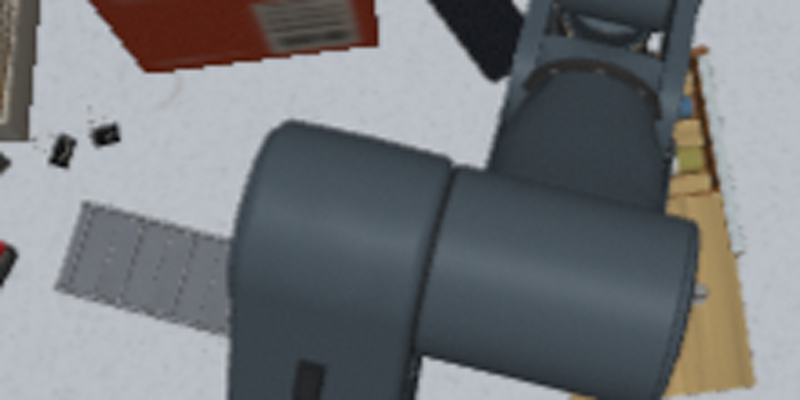

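Roll_a is held (opening 0.23, which is 20 mm). The left end of the tray is where it was. On to the tray.

```bash
python3 - <<'E'
from mv import *
y=np.degrees(TRAY[2])+180
rows((w(TRAY,0,27,100),y))
E
```

```text
t 12.57 tcp [ 0.6196 -0.0761  0.153 ] f [ 1.   0.2 -0.9] open 0.23 gf 30.0
[0.4966 0.3617 0.1   ] [0.056, 0.083, -13.455, 14.865, -3.012, 1.698]
```

>>> send_rows:
  commands:
    - [0, 0, -0.5, 0.5, -1.0, 0, 0]
    - [0, 0, -1.5, 1.5, -2.0, 0, 0]
    - [0, 0, -2.9, 2.7, -2.6, 0, 0]
    - [0.02, 0.03, -4.3, 4.0, -3.0, 0, 0]
    - [0.02, 0.03, -5.7, 5.3, -3.0, 0, 0]
    - [0.03, 0.04, -7.1, 6.6, -3.0, 0, 0]
    - [0.03, 0.05, -8.5, 7.9, -3.0, 0.2, 0]
    - [0.04, 0.06, -9.9, 9.2, -3.0, 0.4, 0]
    - [0.05, 0.07, -11.3, 10.5, -3.0, 0.6, 0]
    - [0.06, 0.08, -12.5, 11.8, -3.0, 0.8, 0]
    - [0.06, 0.08, -13.2, 13.0, -3.0, 1.1, 0]
    - [0.06, 0.08, -13.46, 14.2, -3.0, 1.4, 0]
    - [0.06, 0.08, -13.46, 14.86, -3.0, 1.7, 0]
    - [0.06, 0.08, -13.46, 14.86, -3.0, 1.7, 0]
    - [0.06, 0.08, -13.46, 14.86, -3.0, 1.7, 0]
    - [0.06, 0.08, -13.46, 14.86, -3.0, 1.7, 0]
    - [0.06, 0.08, -13.46, 14.86, -3.0, 1.7, 0]

```text
time_s: 13.98
position: [0.4943, 0.3609, 0.0978]
tcp_rot: [[-0.948, 0.317, -0.009], [0.317, 0.948, 0.001], [0.009, -0.002, -1.0]]
force: [-0.8, 0.2, -1.6]
opening: 0.231
grasp_force: 30.0
```

```bash
python3 - <<'E'
from mv import *
c=cap('wrist','w4')
y=np.degrees(TRAY[2])+180
rows((w(TRAY,0,27,20),y),(w(TRAY,0,27,11.5),y))
cv2.imwrite('pics/w4b.png',cv2.resize(c['image'],(640,480),interpolation=cv2.INTER_CUBIC))
for n,P in dict(a=(-47,108,14),b=(-47,-108,14),l0=(-42,0,10),l27a=(-42,41,10),l27b=(-42,13,10),e=(-42,27,5)).items():print(n,np.round(np.array(proj(c,w(TRAY,*P)))*1.25,1))
E
```

```text
t 14.03 tcp [0.4946 0.3609 0.0981] f [-0.5  0.4 -0.9] open 0.228 gf 30.0
[0.4966 0.3617 0.02  ] [-0.013, -0.093, -0.016, -0.076, 0.049, 2.603]
[0.4966 0.3617 0.0115] [-0.013, -0.093, -0.016, -0.078, 0.049, 2.887]
a [454.7 174. ]
b [ 77.3 174.6]
l0 [266.5 181.8]
l27a [336.9 181.8]
l27b [288.8 181.8]
e [312.8 180.5]
```

View pics/w4b.png

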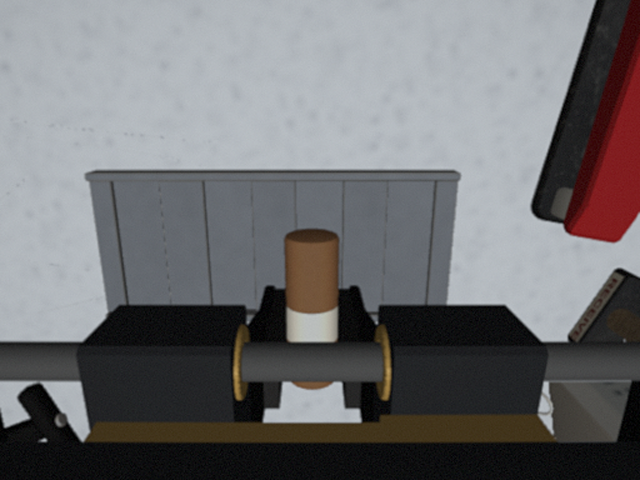

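The roll sits at (312,308) in the gripper, right on the tool axis. The tray's channel edges are (295,343), so its centre is at 319, about 3.6 mm further along tray +y than my estimate. I'll correct for that and lower.

>>> send_rows:
  commands:
    - [0, -0.09, 0, -0.08, 0.17, 0.8, 0]
    - [0, -0.09, 0, -0.08, 0.17, 1.5, 0]
    - [0, -0.09, 0, -0.08, 0.17, 2.1, 0]
    - [0, -0.09, 0, -0.08, 0.17, 2.5, 0]
    - [0, -0.09, 0, -0.08, 0.17, 2.6, 0]
    - [0, -0.09, 0, -0.08, 0.17, 2.6, 0]
    - [0, -0.09, 0, -0.08, 0.17, 2.6, 0]

```text
time_s: 14.62
position: [0.4984, 0.3664, 0.0207]
tcp_rot: [[-0.948, 0.317, 0.001], [0.317, 0.948, -0.0], [-0.001, 0.0, -1.0]]
force: [0.4, -0.6, -1.6]
opening: 0.231
grasp_force: 30.0
```

```bash
sed -i 's/TRAY=\[.4881,.3361/TRAY=[.4892,.3395/' mv.py; python3 - <<'E'
from mv import *
y=np.degrees(TRAY[2])+180
rows((w(TRAY,0,27,11.5),y))
E
```

```text
t 14.62 tcp [0.4984 0.3664 0.0207] f [ 0.4 -0.6 -1.6] open 0.231 gf 30.0
[0.4977 0.3651 0.0115] [0.003, 0.009, -0.004, 0.008, -0.049, 0.305]
```

>>> send_rows:
  commands:
    - [0, 0, 0, 0, -0.04, 0.15, 0]
    - [0, 0, 0, 0, -0.04, 0.27, 0]
    - [0, 0, 0, 0, -0.04, 0.29, 0]
    - [0, 0, 0, 0, -0.04, 0.29, 0]
    - [0, 0, 0, 0, -0.04, 0.29, 0]

```text
time_s: 15.03
position: [0.4973, 0.3655, 0.0114]
tcp_rot: [[-0.949, 0.316, 0.0], [0.316, 0.949, -0.0], [-0.0, -0.0, -1.0]]
force: [0.5, 0.4, -1.8]
opening: 0.228
grasp_force: 30.0
```

>>> send_rows:
  commands:
    - [0, 0, 0, 0, 0, 0, 0.32]
    - [0, 0, 0, 0, 0, 0, 0.4]
    - [0, 0, 0, 0, 0, 0, 0.4]
    - [0, 0, 0, 0, 0, 0, 0.4]
    - [0, 0, 0, 0, 0, -0.5, 0.4]
    - [0, 0, 0, 0, 0, -1.2, 0.45]
    - [0, 0, 0, 0, 0, -2.3, 0.45]
    - [0, 0, 0, 0, 0, -3.4, 0.45]
    - [0, 0, 0, 0, 0, -4.0, 0.45]
    - [0, 0, 0, 0, 0, -4.0, 0.45]
    - [0, 0, 0, 0, 0, -4.0, 0.45]

```text
time_s: 15.95
position: [0.498, 0.3659, 0.1326]
tcp_rot: [[-0.949, 0.316, 0.002], [0.316, 0.949, 0.001], [-0.002, 0.002, -1.0]]
force: [-0.5, 0.1, 0.2]
opening: 0.45
grasp_force: 0.0
```

```bash
python3 - <<'E'
from mv import *
c=cap('wrist','w5')
rows((w(BOX,57.5,-41,130),94.25),(w(BOX,57.5,-41,20),94.25))
E
```

```text
t 16.0 tcp [0.4969 0.3653 0.1311] f [ 0.4  0.3 -0.4] open 0.449 gf 0.0
[ 0.6228 -0.1561  0.13  ] [-0.011, 0.003, 13.464, -9.476, -15.163, 0.047]
[ 0.6228 -0.1561  0.02  ] [-0.011, 0.003, 13.464, -9.477, -15.16, 3.714]
```

View pics/w5.png

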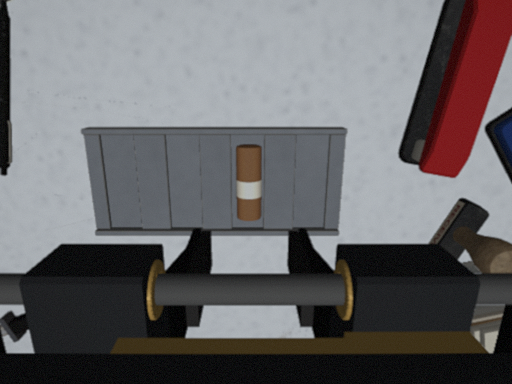

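The brown roll lies in its channel at (249,187), about centred between the end walls at rows 134 and 230. Next is the blue roll.

>>> send_rows:
  commands:
    - [0, 0, 0.8, -0.8, -1.3, 0, 0.45]
    - [0, 0, 1.9, -1.6, -2.6, 0, 0.45]
    - [0, 0, 3.1, -2.4, -3.9, 0, 0.45]
    - [0, 0, 4.3, -3.2, -5.2, 0, 0.45]
    - [0, 0, 5.5, -4.0, -6.5, 0, 0.45]
    - [0, 0, 6.7, -4.8, -7.8, 0, 0.45]
    - [0, 0, 7.9, -5.6, -9.1, 0, 0.45]
    - [0, 0, 9.1, -6.5, -10.4, 0, 0.45]
    - [0, 0, 10.3, -7.3, -11.7, 0, 0.45]
    - [0, 0, 11.5, -8.1, -13.0, 0, 0.45]
    - [0, 0, 12.7, -9.0, -14.3, 0, 0.45]
    - [0, 0, 13.46, -9.47, -15.16, 0, 0.45]
    - [0, 0, 13.46, -9.47, -15.16, 0, 0.45]
    - [0, 0, 13.46, -9.47, -15.16, 1.0, 0.45]
    - [0, 0, 13.46, -9.47, -15.16, 2.0, 0.45]
    - [0, 0, 13.46, -9.47, -15.16, 2.9, 0.45]
    - [0, 0, 13.46, -9.47, -15.16, 3.5, 0.45]
    - [0, 0, 13.46, -9.47, -15.16, 3.6, 0.45]
    - [0, 0, 13.46, -9.47, -15.16, 3.6, 0.45]
    - [0, 0, 13.46, -9.47, -15.16, 3.6, 0.45]

```text
time_s: 17.67
position: [0.6229, -0.1557, 0.0231]
tcp_rot: [[-0.075, 0.997, -0.001], [0.997, 0.075, -0.0], [-0.0, -0.001, -1.0]]
force: [-0.2, -0.7, 1.0]
opening: 0.449
grasp_force: 0.0
```

```bash
python3 - <<'E'
from mv import *
rows((w(BOX,57.5,-41,14.5),94.25))
E
```

```text
t 17.67 tcp [ 0.6229 -0.1557  0.0231] f [-0.2 -0.7  1. ] open 0.449 gf 0.0
[ 0.6228 -0.1561  0.0145] [-0.013, 0.001, 0.005, -0.014, -0.004, 0.285]
```

>>> send_rows:
  commands:
    - [0, 0, 0, 0, 0, 0.15, 0.45]
    - [0, 0, 0, 0, 0, 0.27, 0.45]
    - [0, 0, 0, 0, 0, 0.27, 0.45]
    - [0, 0, 0, 0, 0, 0.27, 0.2]
    - [0, 0, 0, 0, 0, 0.27, 0]
    - [0, 0, 0, 0, 0, 0.27, 0]
    - [0, 0, 0, 0, 0, 0.27, 0]
    - [0, 0, 0, 0, 0, 0.27, 0]
    - [0, 0, 0, 0, 0, 0.27, 0]
    - [0, 0, 0, 0, 0, 0.27, 0]

```text
time_s: 18.5
position: [0.6231, -0.1559, 0.0157]
tcp_rot: [[-0.074, 0.997, -0.0], [0.997, 0.074, -0.001], [-0.001, -0.0, -1.0]]
force: [-0.9, -0.3, 2.9]
opening: 0.258
grasp_force: 30.0
```

>>> send_rows:
  commands:
    - [0, 0, 0, 0, 0, -0.3, 0]
    - [0, 0, 0, 0, 0, -0.8, 0]
    - [0, 0, 0, 0, 0, -1.6, 0]
    - [0, 0, 0, 0, 0, -2.6, 0]
    - [0, 0, 0, 0, 0, -3.6, 0]
    - [0, 0, 0, 0, 0, -4.0, 0]
    - [0, 0, 0, 0, 0, -4.0, 0]

```text
time_s: 19.08
position: [0.6254, -0.1567, 0.1392]
tcp_rot: [[-0.075, 0.997, 0.007], [0.997, 0.075, -0.004], [-0.004, 0.007, -1.0]]
force: [0.2, -0.2, -1.7]
opening: 0.265
grasp_force: 30.0
```

```bash
python3 - <<'E'
from mv import *
y=np.degrees(TRAY[2])+180
rows((w(TRAY,0,-27,110),y))
E
```

```text
t 19.08 tcp [ 0.6254 -0.1567  0.1392] f [ 0.2 -0.2 -1.7] open 0.265 gf 30.0
[0.4807 0.3139 0.11  ] [0.038, 0.086, -13.455, 16.006, -3.647, 0.881]
```

>>> send_rows:
  commands:
    - [0, 0, -0.5, 0.5, -0.9, 0, 0]
    - [0, 0, -1.5, 1.6, -1.6, 0, 0]
    - [0, 0, -2.7, 2.9, -2.2, 0, 0]
    - [0, 0, -3.9, 4.2, -2.7, 0, 0]
    - [0, 0.03, -5.1, 5.5, -3.2, 0, 0]
    - [0, 0.03, -6.3, 6.8, -3.6, 0, 0]
    - [0, 0.03, -7.5, 8.1, -3.6, 0, 0]
    - [0.02, 0.05, -8.7, 9.4, -3.6, 0.2, 0]
    - [0.02, 0.05, -9.9, 10.7, -3.6, 0.4, 0]
    - [0.02, 0.07, -11.1, 12.0, -3.6, 0.6, 0]
    - [0.03, 0.08, -12.3, 13.3, -3.6, 0.8, 0]
    - [0.03, 0.08, -13.2, 14.6, -3.6, 0.9, 0]
    - [0.03, 0.08, -13.46, 15.6, -3.65, 0.9, 0]
    - [0.03, 0.08, -13.46, 16.0, -3.65, 0.9, 0]
    - [0.03, 0.08, -13.46, 16.0, -3.65, 0.9, 0]
    - [0.03, 0.08, -13.46, 16.0, -3.65, 0.9, 0]
    - [0.03, 0.08, -13.46, 16.0, -3.65, 0.9, 0]

```text
time_s: 20.5
position: [0.4775, 0.3132, 0.1073]
tcp_rot: [[-0.948, 0.317, -0.008], [0.317, 0.948, 0.002], [0.008, -0.001, -1.0]]
force: [-0.3, -0.7, -1.3]
opening: 0.266
grasp_force: 30.0
```

```bash
python3 - <<'E'
from mv import *
c=cap('wrist','w6')
y=np.degrees(TRAY[2])+180
rows((w(TRAY,0,-27,22),y))
for n,P in dict(a=(-47,108,14),b=(-47,-108,14),l27a=(-42,-41,10),l27b=(-42,-13,10)).items():print(n,np.round(np.array(proj(c,w(TRAY,*P))),1))
E
```

```text
t 20.55 tcp [0.4779 0.313  0.1076] f [ 0.3 -0.2 -2.4] open 0.262 gf 30.0
[0.4807 0.3139 0.022 ] [-0.007, -0.093, -0.016, -0.101, 0.059, 2.851]
a [432.3 138.7]
b [141.2 138.8]
l27a [231.9 144.6]
l27b [268.9 144.6]
```

View pics/w6.png

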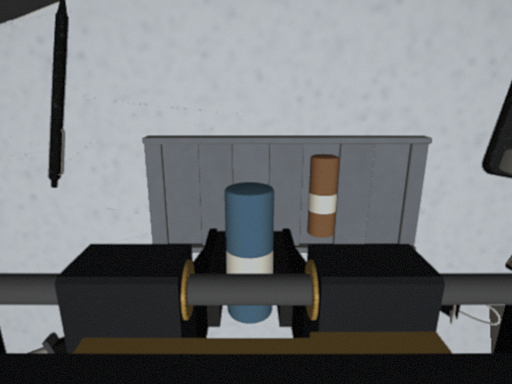

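The tray corners at (144,139) and (430,139) match the prediction to 1-2 px, and the target channel at (232-268) is free. Lowering.

>>> send_rows:
  commands:
    - [0, -0.09, 0, -0.1, 0.06, 0.9, 0]
    - [0, -0.09, 0, -0.1, 0.06, 1.8, 0]
    - [0, -0.09, 0, -0.1, 0.06, 2.4, 0]
    - [0, -0.09, 0, -0.1, 0.06, 2.7, 0]
    - [0, -0.09, 0, -0.1, 0.06, 2.85, 0]
    - [0, -0.09, 0, -0.1, 0.06, 2.85, 0]
    - [0, -0.09, 0, -0.1, 0.06, 2.85, 0]

```text
time_s: 21.13
position: [0.4818, 0.3154, 0.0233]
tcp_rot: [[-0.948, 0.317, 0.002], [0.317, 0.948, 0.001], [-0.002, 0.002, -1.0]]
force: [-1.2, -0.6, -1.2]
opening: 0.265
grasp_force: 30.0
```

```bash
python3 - <<'E'
from mv import *
y=np.degrees(TRAY[2])+180
rows((w(TRAY,0,-27,12.5),y))
E
```

```text
t 21.13 tcp [0.4818 0.3154 0.0233] f [-1.2 -0.6 -1.2] open 0.265 gf 30.0
[0.4807 0.3139 0.0125] [0.02, 0.021, -0.007, 0.02, -0.061, 0.361]
```

>>> send_rows:
  commands:
    - [0, 0, 0, 0, -0.04, 0.15, 0]
    - [0, 0, 0, 0, -0.04, 0.3, 0]
    - [0, 0, 0, 0, -0.04, 0.34, 0]
    - [0, 0, 0, 0, -0.04, 0.34, 0]
    - [0, 0, 0, 0, -0.04, 0.34, 0]

```text
time_s: 21.55
position: [0.4808, 0.3146, 0.0128]
tcp_rot: [[-0.949, 0.316, 0.002], [0.316, 0.949, 0.001], [-0.001, 0.001, -1.0]]
force: [0.1, -0.7, 1.2]
opening: 0.266
grasp_force: 30.0
```

>>> send_rows:
  commands:
    - [0, 0, 0, 0, 0, 0, 0.32]
    - [0, 0, 0, 0, 0, 0, 0.4]
    - [0, 0, 0, 0, 0, 0, 0.4]
    - [0, 0, 0, 0, 0, 0, 0.4]
    - [0, 0, 0, 0, 0, -0.5, 0.4]
    - [0, 0, 0, 0, 0, -1.2, 0.45]
    - [0, 0, 0, 0, 0, -2.3, 0.45]
    - [0, 0, 0, 0, 0, -3.4, 0.45]
    - [0, 0, 0, 0, 0, -4.0, 0.45]
    - [0, 0, 0, 0, 0, -4.0, 0.45]
    - [0, 0, 0, 0, 0, -4.0, 0.45]

```text
time_s: 22.47
position: [0.4811, 0.3149, 0.1336]
tcp_rot: [[-0.949, 0.316, 0.004], [0.316, 0.949, 0.002], [-0.003, 0.003, -1.0]]
force: [-0.0, -0.1, -0.6]
opening: 0.451
grasp_force: 0.0
```

```bash
python3 - <<'E'
from mv import *
c=cap('wrist','w7')
rows((w(BOX,1.5,-41,130),94.25),(w(BOX,1.5,-41,20),94.25))
E
```

```text
t 22.52 tcp [0.4801 0.3144 0.1323] f [ 0.5 -0.1 -0.6] open 0.451 gf 0.0
[ 0.5669 -0.1603  0.13  ] [0.012, 0.002, 13.464, -7.749, -14.096, 0.07]
[ 0.5669 -0.1603  0.02  ] [0.012, 0.002, 13.464, -7.747, -14.099, 3.736]
```

>>> send_rows:
  commands:
    - [0, 0, 0.8, -0.7, -1.3, 0, 0.45]
    - [0, 0, 1.9, -1.4, -2.6, 0, 0.45]
    - [0, 0, 3.1, -2.1, -3.9, 0, 0.45]
    - [0, 0, 4.3, -2.8, -5.2, 0, 0.45]
    - [0, 0, 5.5, -3.5, -6.5, 0, 0.45]
    - [0, 0, 6.7, -4.2, -7.8, 0, 0.45]
    - [0, 0, 7.9, -5.0, -9.1, 0, 0.45]
    - [0, 0, 9.1, -5.7, -10.4, 0, 0.45]
    - [0, 0, 10.3, -6.4, -11.7, 0, 0.45]
    - [0, 0, 11.5, -7.1, -13.0, 0, 0.45]
    - [0, 0, 12.7, -7.75, -14.1, 0, 0.45]
    - [0, 0, 13.46, -7.75, -14.1, 0, 0.45]
    - [0, 0, 13.46, -7.75, -14.1, 0, 0.45]
    - [0, 0, 13.46, -7.75, -14.1, 1.0, 0.45]
    - [0, 0, 13.46, -7.75, -14.1, 2.0, 0.45]
    - [0, 0, 13.46, -7.75, -14.1, 2.9, 0.45]
    - [0, 0, 13.46, -7.75, -14.1, 3.5, 0.45]
    - [0, 0, 13.46, -7.75, -14.1, 3.6, 0.45]
    - [0, 0, 13.46, -7.75, -14.1, 3.6, 0.45]
    - [0, 0, 13.46, -7.75, -14.1, 3.6, 0.45]

```text
time_s: 24.18
position: [0.5672, -0.1596, 0.024]
tcp_rot: [[-0.075, 0.997, 0.0], [0.997, 0.075, 0.001], [0.001, 0.0, -1.0]]
force: [0.1, 1.0, 0.9]
opening: 0.447
grasp_force: 0.0
```

```bash
python3 - <<'E'
from mv import *
rows((w(BOX,1.5,-41,14.5),94.25))
E
```

```text
t 24.18 tcp [ 0.5672 -0.1596  0.024 ] f [0.1 1.  0.9] open 0.447 gf 0.0
[ 0.5669 -0.1603  0.0145] [0.004, -0.014, 0.013, -0.023, -0.011, 0.316]
```

>>> send_rows:
  commands:
    - [0, 0, 0, 0, 0, 0.15, 0.45]
    - [0, 0, 0, 0, 0, 0.28, 0.45]
    - [0, 0, 0, 0, 0, 0.28, 0.45]
    - [0, 0, 0, 0, 0, 0.28, 0.2]
    - [0, 0, 0, 0, 0, 0.28, 0]
    - [0, 0, 0, 0, 0, 0.28, 0]
    - [0, 0, 0, 0, 0, 0.28, 0]
    - [0, 0, 0, 0, 0, 0.28, 0]
    - [0, 0, 0, 0, 0, 0.28, 0]

```text
time_s: 24.93
position: [0.5676, -0.1603, 0.0162]
tcp_rot: [[-0.074, 0.997, 0.002], [0.997, 0.074, 0.0], [0.0, 0.002, -1.0]]
force: [-0.5, -0.3, 2.6]
opening: 0.295
grasp_force: 30.0
```

>>> send_rows:
  commands:
    - [0, 0, 0, 0, 0, -0.3, 0]
    - [0, 0, 0, 0, 0, -0.8, 0]
    - [0, 0, 0, 0, 0, -1.6, 0]
    - [0, 0, 0, 0, 0, -2.6, 0]
    - [0, 0, 0, 0, 0, -3.6, 0]
    - [0, 0, 0, 0, 0, -4.0, 0]
    - [0, 0, 0, 0, 0, -4.0, 0]

```text
time_s: 25.52
position: [0.5695, -0.1612, 0.1397]
tcp_rot: [[-0.075, 0.997, 0.008], [0.997, 0.075, -0.003], [-0.003, 0.008, -1.0]]
force: [-0.2, 0.0, -2.6]
opening: 0.294
grasp_force: 30.0
```

```bash
python3 - <<'E'
from mv import *
y=np.degrees(TRAY[2])+180
rows((w(TRAY,0,-81,110),y))
E
```

```text
t 25.52 tcp [ 0.5695 -0.1612  0.1397] f [-0.2  0.  -2.6] open 0.294 gf 30.0
[0.4636 0.2627 0.11  ] [0.057, 0.085, -13.455, 14.355, -2.475, 0.924]
```

>>> send_rows:
  commands:
    - [0, 0, -0.5, 0.6, -0.6, 0, 0]
    - [0, 0, -1.5, 1.8, -1.2, 0, 0]
    - [0, 0, -2.7, 3.1, -1.7, 0, 0]
    - [0, 0, -3.9, 4.4, -2.1, 0, 0]
    - [0, 0.03, -5.1, 5.7, -2.4, 0, 0]
    - [0, 0.03, -6.3, 7.0, -2.47, 0, 0]
    - [0, 0.03, -7.5, 8.3, -2.47, 0, 0]
    - [0.02, 0.05, -8.7, 9.6, -2.47, 0.2, 0]
    - [0.02, 0.05, -9.9, 10.9, -2.47, 0.4, 0]
    - [0.02, 0.07, -11.1, 12.2, -2.47, 0.6, 0]
    - [0.04, 0.08, -12.3, 13.4, -2.47, 0.8, 0]
    - [0.05, 0.08, -13.2, 14.2, -2.47, 0.9, 0]
    - [0.05, 0.08, -13.46, 14.36, -2.47, 0.9, 0]
    - [0.05, 0.08, -13.46, 14.36, -2.47, 0.9, 0]
    - [0.05, 0.08, -13.46, 14.36, -2.47, 0.9, 0]
    - [0.05, 0.08, -13.46, 14.36, -2.47, 0.9, 0]

```text
time_s: 26.85
position: [0.4611, 0.2625, 0.1086]
tcp_rot: [[-0.948, 0.318, -0.007], [0.318, 0.948, 0.003], [0.008, 0.0, -1.0]]
force: [-0.2, 0.4, -1.4]
opening: 0.298
grasp_force: 30.0
```

```bash
python3 - <<'E'
from mv import *
c=cap('wrist','w8')
y=np.degrees(TRAY[2])+180
rows((w(TRAY,0,-81,22),y))
for n,P in dict(a=(-47,108,14),b=(-47,-108,14),l27a=(-42,-95,10),l27b=(-42,-67,10)).items():print(n,np.round(np.array(proj(c,w(TRAY,*P))),1))
E
```

```text
t 26.9 tcp [0.4613 0.2624 0.1088] f [-0.4 -0.2 -0.8] open 0.299 gf 30.0
[0.4636 0.2627 0.022 ] [0.004, -0.086, -0.025, -0.09, 0.031, 2.894]
a [501.9 137.6]
b [212.9 137.8]
l27a [230.8 143.7]
l27b [267.7 143.6]
```

View pics/w8.png

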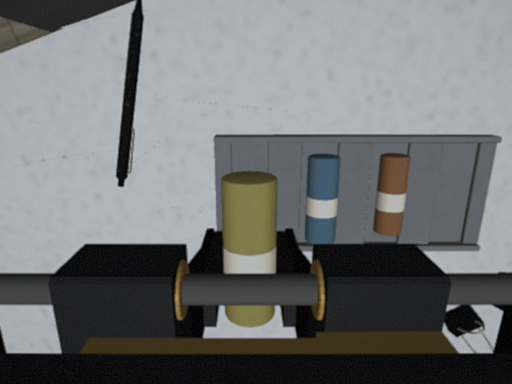

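The blue and brown rolls lie in their channels at (321,205) and (392,200). The tray corners at (215,137) and (499,138) match, and the first channel (232-268) is free. Lowering the olive roll.

>>> send_rows:
  commands:
    - [0, -0.09, 0, -0.09, 0.02, 0.9, 0]
    - [0, -0.09, 0, -0.09, 0.02, 1.8, 0]
    - [0, -0.09, 0, -0.09, 0.02, 2.4, 0]
    - [0, -0.09, 0, -0.09, 0.02, 2.7, 0]
    - [0, -0.09, 0, -0.09, 0.02, 2.9, 0]
    - [0, -0.09, 0, -0.09, 0.02, 2.9, 0]
    - [0, -0.09, 0, -0.09, 0.02, 2.9, 0]

```text
time_s: 27.48
position: [0.4643, 0.2635, 0.0225]
tcp_rot: [[-0.948, 0.317, 0.002], [0.317, 0.948, 0.001], [-0.002, 0.002, -1.0]]
force: [0.1, 0.1, -1.7]
opening: 0.298
grasp_force: 30.0
```

```bash
python3 - <<'E'
from mv import *
y=np.degrees(TRAY[2])+180
rows((w(TRAY,0,-81,13),y))
E
```

```text
t 27.48 tcp [0.4643 0.2635 0.0225] f [ 0.1  0.1 -1.7] open 0.298 gf 30.0
[0.4636 0.2627 0.013 ] [0.02, 0.02, -0.007, 0.013, -0.036, 0.317]
```

>>> send_rows:
  commands:
    - [0, 0, 0, 0, -0.03, 0.15, 0]
    - [0, 0, 0, 0, -0.03, 0.27, 0]
    - [0, 0, 0, 0, -0.03, 0.3, 0]
    - [0, 0, 0, 0, -0.03, 0.3, 0]
    - [0, 0, 0, 0, -0.03, 0.3, 0]

```text
time_s: 27.9
position: [0.4635, 0.2631, 0.0133]
tcp_rot: [[-0.949, 0.316, 0.002], [0.316, 0.949, 0.001], [-0.002, 0.001, -1.0]]
force: [-0.3, -1.0, -0.9]
opening: 0.299
grasp_force: 30.0
```

>>> send_rows:
  commands:
    - [0, 0, 0, 0, 0, 0, 0.36]
    - [0, 0, 0, 0, 0, 0, 0.43]
    - [0, 0, 0, 0, 0, 0, 0.43]
    - [0, 0, 0, 0, 0, 0, 0.43]
    - [0, 0, 0, 0, 0, -0.5, 0.43]
    - [0, 0, 0, 0, 0, -1.2, 0.45]
    - [0, 0, 0, 0, 0, -2.3, 0.45]
    - [0, 0, 0, 0, 0, -3.4, 0.45]
    - [0, 0, 0, 0, 0, -4.5, 0.45]
    - [0, 0, 0, 0, 0, -4.5, 0.45]
    - [0, 0, 0, 0, 0, -4.5, 0.45]

```text
time_s: 28.82
position: [0.4644, 0.2634, 0.15]
tcp_rot: [[-0.949, 0.316, 0.006], [0.316, 0.949, 0.002], [-0.005, 0.004, -1.0]]
force: [0.7, -0.4, -1.4]
opening: 0.452
grasp_force: 0.0
```

```bash
python3 - <<'E'
from mv import *
c=cap('wrist','w9')
rows((w(BOX,-136,0,160),94.25),(w(BOX,-136,0,72),94.25))
E
```

```text
t 28.87 tcp [0.4631 0.2629 0.1485] f [-0.  -0.1 -0.3] open 0.447 gf 0.0
[ 0.4268 -0.1296  0.16  ] [0.033, 0.007, 13.465, -2.987, -12.794, -0.403]
[ 0.4268 -0.1296  0.072 ] [0.033, 0.007, 13.465, -2.981, -12.8, 2.53]
```

View pics/w9.png

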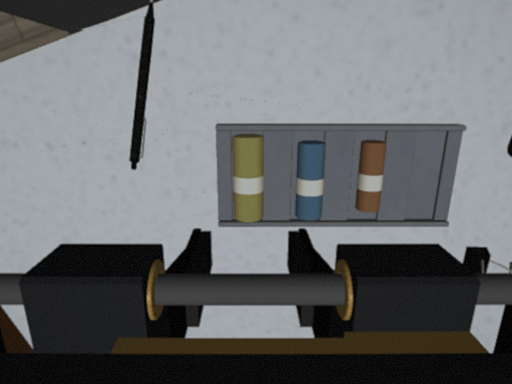

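The three rolls lie side by side at (248,178), (310,180) and (371,176). I'll check the centring numerically.

```bash
python3 - <<'E'
from mv import *
c=load('w9')
for P in ((-47,108,14),(-47,-108,14),(42,-81,14),(0,-81,32),(0,-27,29),(0,27,26)):print(P,np.round(proj(c,w(TRAY,*P)),1))
C,S=np.cos(TRAY[2]),np.sin(TRAY[2])
for (u,v,z) in ((248,185,.032),(310,185.5,.029),(370.5,181.5,.026)):
    q=at(c,u,v,z)[:2]-TRAY[:2];print((np.array([[C,S],[-S,C]])@q*1000).round(1))
E
```

```text
(-47, 108, 14) [466.5 126.3]
(-47, -108, 14) [214.8 126.1]
(42, -81, 14) [246.7 223.1]
(0, -81, 32) [246.5 184.8]
(0, -27, 29) [309.9 183.8]
(0, 27, 26) [371.9 182.8]
[  0.1 -79.8]
[  1.5 -26.9]
[-1.2 25.7]
```

All three are within 1.5 mm of centre. Now I'll close the lid.

>>> send_rows:
  commands:
    - [0, 0, 0.8, -0.3, -1.2, -0.4, 0.45]
    - [0, 0, 2.0, -0.6, -2.5, -0.4, 0.45]
    - [0, 0, 3.3, -0.9, -3.8, -0.4, 0.45]
    - [0, 0, 4.6, -1.2, -5.1, -0.4, 0.45]
    - [0, 0, 5.9, -1.5, -6.4, -0.4, 0.45]
    - [0, 0, 7.2, -1.8, -7.7, -0.4, 0.45]
    - [0, 0, 8.5, -2.1, -9.0, -0.4, 0.45]
    - [0, 0, 9.8, -2.4, -10.3, -0.4, 0.45]
    - [0, 0, 11.1, -2.7, -11.6, -0.4, 0.45]
    - [0, 0, 12.4, -2.98, -12.7, -0.4, 0.45]
    - [0, 0, 13.46, -2.98, -12.8, -0.4, 0.45]
    - [0, 0, 13.46, -2.98, -12.8, -0.4, 0.45]
    - [0, 0, 13.46, -2.98, -12.8, 0.7, 0.45]
    - [0, 0, 13.46, -2.98, -12.8, 1.7, 0.45]
    - [0, 0, 13.46, -2.98, -12.8, 2.4, 0.45]
    - [0, 0, 13.46, -2.98, -12.8, 2.5, 0.45]
    - [0, 0, 13.46, -2.98, -12.8, 2.5, 0.45]
    - [0, 0, 13.46, -2.98, -12.8, 2.5, 0.2]
    - [0, 0, 13.46, -2.98, -12.8, 2.5, 0]
    - [0, 0, 13.46, -2.98, -12.8, 2.5, 0]

```text
time_s: 30.53
position: [0.4274, -0.1297, 0.0737]
tcp_rot: [[-0.075, 0.997, 0.004], [0.997, 0.075, -0.0], [-0.001, 0.003, -1.0]]
force: [0.0, -0.1, -0.8]
opening: 0.304
grasp_force: 0.0
```

>>> send_rows:
  commands:
    - [0, 0, 0, 0, 0, 0, 0]
    - [0, 0, 0, 0, 0, 0, 0]
    - [0, 0, 0, 0, 0, 0, 0]
    - [0, 0, 0, 0, 0, 0, 0]

```text
time_s: 30.87
position: [0.427, -0.1298, 0.0732]
tcp_rot: [[-0.074, 0.997, 0.003], [0.997, 0.074, 0.0], [0.0, 0.003, -1.0]]
force: [-0.6, 0.0, 4.4]
opening: 0.127
grasp_force: 30.0
```

```bash
python3 - <<'E'
from mv import *
rows((np.array([.5633,-.1197,.073]),94.38))
E
```

```text
t 30.87 tcp [ 0.427  -0.1298  0.0732] f [-0.6  0.   4.4] open 0.127 gf 30.0
[ 0.5633 -0.1197  0.073 ] [0.03, -0.0, -0.026, 0.0, 4.555, 0.019]
```

>>> send_rows:
  commands:
    - [0, 0, 0, 0, 0.2, 0, 0]
    - [0, 0, 0, 0, 0.5, 0, 0]
    - [0, 0, 0, 0, 0.9, 0, 0]
    - [0, 0, 0, 0, 1.3, 0, 0]
    - [0, 0, 0, 0, 1.8, 0, 0]
    - [0, 0, 0, 0, 2.3, 0, 0]
    - [0, 0, 0, 0, 2.8, 0, 0]
    - [0, 0, 0, 0, 3.3, 0, 0]
    - [0, 0, 0, 0, 3.7, 0, 0]
    - [0, 0, 0, 0, 4.1, 0, 0]
    - [0, 0, 0, 0, 4.3, 0, 0]
    - [0, 0, 0, 0, 4.45, 0, 0]
    - [0, 0, 0, 0, 4.5, 0, 0]
    - [0, 0, 0, 0, 4.55, 0, 0]
    - [0, 0, 0, 0, 4.55, 0, 0]
    - [0, 0, 0, 0, 4.55, 0, 0]

```text
time_s: 32.2
position: [0.5538, -0.1194, 0.0743]
tcp_rot: [[-0.079, 0.997, -0.018], [0.997, 0.079, 0.002], [0.003, -0.018, -1.0]]
force: [-18.3, -5.6, 24.4]
opening: 0.128
grasp_force: 30.1
```

```bash
python3 - <<'E'
from mv import *
rows((np.array([.5633,-.1197,.073]),94.38));print(read_state()['moment'])
E
```

```text
t 32.2 tcp [ 0.5538 -0.1194  0.0743] f [-18.3  -5.6  24.4] open 0.128 gf 30.1
[ 0.5633 -0.1197  0.073 ] [-0.203, -0.035, 0.032, -0.034, 0.317, 0.036]
[-0.92006677  3.31556498  0.16587001]
```

The lid stopped about 9 mm short with 24 N of vertical force, because the grip was taken while the lid drooped. I'll release, regrip and push again.

>>> send_rows:
  commands:
    - [0, 0, 0, 0, -0.15, 0, 0.3]
    - [0, 0, 0, 0, -0.3, 0, 0.3]
    - [0, 0, 0, 0, -0.3, 0, 0.3]
    - [0, 0, 0, 0, -0.3, 0, 0.3]
    - [0.2, 0, 0, 0, -0.3, 0, 0.3]
    - [0.2, 0, 0, 0, -0.3, 0, 0.3]

```text
time_s: 32.7
position: [0.555, -0.1203, 0.0726]
tcp_rot: [[-0.075, 0.997, -0.016], [0.997, 0.075, -0.001], [0.0, -0.016, -1.0]]
force: [-0.7, -0.4, -1.5]
opening: 0.296
grasp_force: 0.0
```

```bash
python3 - <<'E'
from mv import *
rows((np.array([.5538,-.1197,.073]),94.38));print(read_state()['moment'])
E
```

```text
t 32.7 tcp [ 0.555  -0.1203  0.0726] f [-0.7 -0.4 -1.5] open 0.296 gf 0.0
[ 0.5538 -0.1197  0.073 ] [-0.179, -0.002, -0.019, 0.024, -0.039, -0.012]
[ 0.01036033 -0.09138767  0.04832142]
```

>>> send_rows:
  commands:
    - [-0.18, 0, 0, 0, -0.04, 0, 0.3]
    - [-0.18, 0, 0, 0, -0.04, 0, 0.3]
    - [-0.18, 0, 0, 0, -0.04, 0, 0]
    - [-0.18, 0, 0, 0, -0.04, 0, 0]
    - [-0.18, 0, 0, 0, -0.04, 0, 0]
    - [-0.18, 0, 0, 0, -0.04, 0, 0]
    - [-0.18, 0, 0, 0, -0.04, 0, 0]

```text
time_s: 33.28
position: [0.5531, -0.1203, 0.0729]
tcp_rot: [[-0.074, 0.997, 0.001], [0.997, 0.074, 0.0], [0.0, 0.001, -1.0]]
force: [0.7, 0.1, -1.1]
opening: 0.127
grasp_force: 30.0
```

```bash
python3 - <<'E'
from mv import *
rows((np.array([.5633,-.1197,.073]),94.38));print(read_state()['moment'])
E
```

```text
t 33.28 tcp [ 0.5531 -0.1203  0.0729] f [ 0.7  0.1 -1.1] open 0.127 gf 30.0
[ 0.5633 -0.1197  0.073 ] [0.007, -0.004, -0.022, -0.005, 0.341, -0.003]
[ 0.09723485 -0.30375977  0.00469679]
```

Relaxed grip, so I'll push the remaining 10 mm in small steps.

>>> send_rows:
  commands:
    - [0, 0, 0, 0, 0.08, 0, 0]
    - [0, 0, 0, 0, 0.16, 0, 0]
    - [0, 0, 0, 0, 0.22, 0, 0]
    - [0, 0, 0, 0, 0.28, 0, 0]
    - [0, 0, 0, 0, 0.33, 0, 0]
    - [0, 0, 0, 0, 0.36, 0, 0]
    - [0, 0, 0, 0, 0.36, 0, 0]

```text
time_s: 33.87
position: [0.5607, -0.1194, 0.0728]
tcp_rot: [[-0.076, 0.997, -0.007], [0.997, 0.076, 0.001], [0.002, -0.007, -1.0]]
force: [-5.7, -3.0, 4.7]
opening: 0.125
grasp_force: 30.0
```

```bash
python3 - <<'E'
from mv import *
rows((np.array([.5633,-.1197,.073]),94.38));print(read_state()['moment'])
E
```

```text
t 33.87 tcp [ 0.5607 -0.1194  0.0728] f [-5.7 -3.   4.7] open 0.125 gf 30.0
[ 0.5633 -0.1197  0.073 ] [-0.075, -0.018, -0.008, -0.016, 0.087, -0.007]
[-0.44653028  0.87453677  0.04775376]
```

>>> send_rows:
  commands:
    - [0, 0, 0, 0, 0.06, 0, 0]
    - [0, 0, 0, 0, 0.12, 0, 0]
    - [0, 0, 0, 0, 0.15, 0, 0]
    - [0, 0, 0, 0, 0.15, 0, 0]

```text
time_s: 34.2
position: [0.5642, -0.1191, 0.0728]
tcp_rot: [[-0.076, 0.997, -0.009], [0.997, 0.076, 0.001], [0.002, -0.009, -1.0]]
force: [-7.7, -2.6, 6.2]
opening: 0.126
grasp_force: 30.0
```

```bash
python3 - <<'E'
from mv import *
rows((np.array([.5633,-.1197,.073]),94.38));print(read_state()['moment'])
E
```

```text
t 34.2 tcp [ 0.5642 -0.1191  0.0728] f [-7.7 -2.6  6.2] open 0.126 gf 30.0
[ 0.5633 -0.1197  0.073 ] [-0.098, -0.022, -0.005, -0.019, -0.032, -0.006]
[-0.51236393  1.18698924  0.08789417]
```

>>> send_rows:
  commands:
    - [0, 0, 0, 0, 0.05, 0, 0]
    - [0, 0, 0, 0, 0.1, 0, 0]
    - [0, 0, 0, 0, 0.1, 0, 0]

```text
time_s: 34.45
position: [0.5643, -0.1189, 0.0728]
tcp_rot: [[-0.077, 0.997, -0.015], [0.997, 0.077, 0.002], [0.003, -0.015, -1.0]]
force: [-13.8, -4.9, 10.8]
opening: 0.13
grasp_force: 30.0
```

>>> send_rows:
  commands:
    - [0, 0, 0, 0, 0, 0, 0.3]
    - [0, 0, 0, 0, 0, 0, 0.4]
    - [0, 0, 0, 0, 0, 0, 0.45]
    - [0, 0, 0, 0, 0, 0, 0.45]
    - [0, 0, 0, 0, 0, -1.0, 0.45]
    - [0, 0, 0, 0, 0, -2.2, 0.45]
    - [0, 0, 0, 1.0, -0.5, -3.4, 0.45]
    - [0, 0, 0, 2.2, -1.0, -4.6, 0.45]
    - [0, 0, 0, 3.4, -1.5, -5.8, 0.45]
    - [0, 0, 0, 4.5, -2.0, -6.6, 0.45]
    - [0, 0, 0, 5.5, -2.0, -6.6, 0.45]
    - [0, 0, 0, 5.5, -2.0, -6.6, 0.45]
    - [0, 0, 0, 5.5, -2.0, -6.6, 0.45]
    - [0, 0, 0, 5.5, -2.0, -6.6, 0.45]

```text
time_s: 35.62
position: [0.4994, 0.0418, 0.2716]
tcp_rot: [[-0.077, 0.997, 0.002], [0.997, 0.077, 0.0], [-0.0, 0.002, -1.0]]
force: [-0.4, 0.2, 0.0]
opening: 0.452
grasp_force: 0.0
```

```bash
python3 - <<'E'
from mv import *
c=cap('wrist','w10');t=cap('top','t2')
rows((np.array([.5615,.1211,.1]),94.38))
cv2.imwrite('pics/w10b.png',cv2.resize(c['image'],(800,600),interpolation=cv2.INTER_CUBIC))
for n,P in dict(plateF=(-95,100,104),plateB=(-55,100,104),lugF=(-95,56,104),lugB=(-55,56,104),h=(0,45,84),pl=(-75,0,0)).items():print(n,np.round(np.array(proj(c,w(BOX,*P)))*1.5625,1))
E
```

```text
t 35.72 tcp [0.4993 0.0404 0.2705] f [ 0.7  0.  -1.2] open 0.451 gf 0.0
[0.5615 0.1211 0.1   ] [-0.003, -0.003, -0.025, 2.526, 2.267, 5.684]
plateF [322.3 366.5]
plateB [382.7 366.6]
lugF [324.5 425.6]
lugB [382.7 425.7]
h [458.6 425.3]
pl [361.8 422.2]
```

View pics/w10b.png

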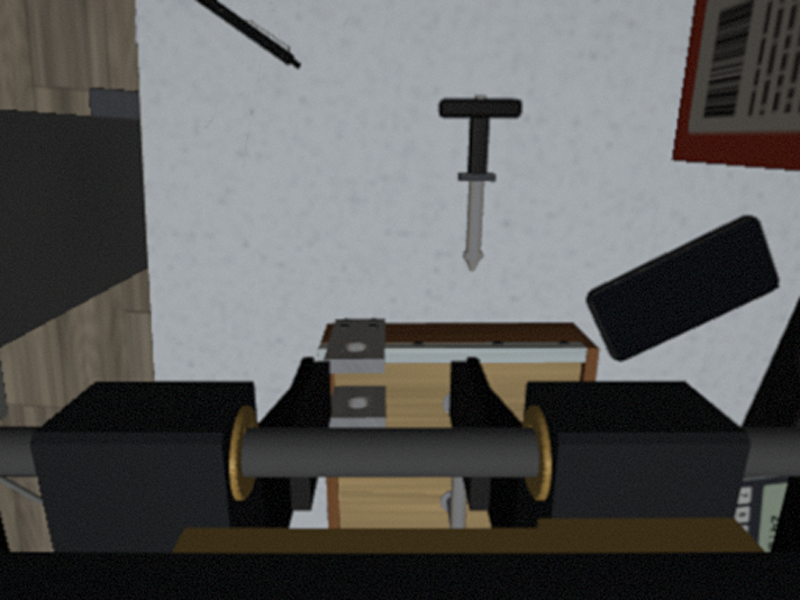

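The lid is home: the plate hole at (357,347) and the lug hole at (359,403) are in line as predicted. The pin lies with its crossbar at (480,108), shoulder at (477,177) and tip at (472,268).

```bash
python3 - <<'E'
from mv import *
c=load('w10');k=1.5625
P={}
for n,u,v,z in (('bar',480.5,108,.012),('barL',440,108,.009),('barR',521,108,.009),('stem',479,145,.014),('sh',477,177,.01),('tip',472,268,.007),('hole',357,347,.082),('lughole',359,403,.082)):
    P[n]=at(c,u/k,v/k,z);print(n,P[n].round(4))
d=P['bar']-P['tip'];print('len',np.linalg.norm(d[:2]),'yaw',np.degrees(np.arctan2(d[1],d[0])))
d=P['stem']-P['tip'];print('yaw',np.degrees(np.arctan2(d[1],d[0])))
print('hole expect',w(BOX,-75,105,82),w(BOX,-75,60,82))
E
```

```text
bar [0.5591 0.1478 0.012 ]
barL [0.5295 0.1457 0.009 ]
barR [0.5897 0.1504 0.009 ]
stem [0.5609 0.1216 0.014 ]
sh [0.5629 0.0979 0.01  ]
tip [0.5682 0.0256 0.007 ]
hole [ 0.4816 -0.02    0.082 ]
lughole [ 0.4857 -0.0632  0.082 ]
len 0.12253607009970927 yaw 94.26926564584494
yaw 94.36168849030116
hole expect [ 0.47982484 -0.02034687  0.082     ] [ 0.48315973 -0.06522313  0.082     ]
```

The pin hasn't moved. I'll regrip it.

>>> send_rows:
  commands:
    - [0, 0, -0.02, 0.9, 0.8, 0.6, 0.45]
    - [0, 0, -0.02, 1.8, 1.6, 1.3, 0.45]
    - [0, 0, -0.02, 2.53, 2.27, 2.2, 0.45]
    - [0, 0, -0.02, 2.53, 2.27, 3.4, 0.45]
    - [0, 0, -0.02, 2.53, 2.27, 4.6, 0.45]
    - [0, 0, -0.02, 2.53, 2.27, 5.7, 0.45]
    - [0, 0, -0.02, 2.53, 2.27, 6.8, 0.45]
    - [0, 0, -0.02, 2.53, 2.27, 7.8, 0.45]
    - [0, 0, -0.02, 2.53, 2.27, 8.5, 0.45]
    - [0, 0, -0.02, 2.53, 2.27, 8.5, 0.45]
    - [0, 0, -0.02, 2.53, 2.27, 8.5, 0.45]
    - [0, 0, -0.02, 2.53, 2.27, 8.5, 0.45]

```text
time_s: 36.72
position: [0.5621, 0.1212, 0.0163]
tcp_rot: [[-0.075, 0.997, 0.001], [0.997, 0.075, 0.001], [0.001, 0.001, -1.0]]
force: [0.2, 0.2, 0.6]
opening: 0.45
grasp_force: 0.0
```

```bash
python3 - <<'E'
from mv import *
rows((np.array([.5613,.1211,.002]),94.38))
E
```

```text
t 36.72 tcp [0.5621 0.1212 0.0163] f [0.2 0.2 0.6] open 0.45 gf 0.0
[0.5613 0.1211 0.002 ] [0.008, -0.007, -0.017, -0.001, -0.026, 0.475]
```

>>> send_rows:
  commands:
    - [0, 0, -0.02, 0, -0.02, 0.2, 0.45]
    - [0, 0, -0.02, 0, -0.02, 0.4, 0.45]
    - [0, 0, -0.02, 0, -0.02, 0.46, 0.45]
    - [0, 0, -0.02, 0, -0.02, 0.46, 0.45]
    - [0, 0, -0.02, 0, -0.02, 0.46, 0.2]
    - [0, 0, -0.02, 0, -0.02, 0.46, 0]
    - [0, 0, -0.02, 0, -0.02, 0.46, 0]
    - [0, 0, -0.02, 0, -0.02, 0.46, 0]
    - [0, 0, -0.02, 0, -0.02, 0.46, 0]
    - [0, 0, -0.02, 0, -0.02, 0.46, 0]

```text
time_s: 37.55
position: [0.5605, 0.122, 0.0023]
tcp_rot: [[-0.078, 0.997, -0.0], [0.997, 0.078, 0.001], [0.001, 0.0, -1.0]]
force: [-0.6, 0.3, 0.3]
opening: 0.154
grasp_force: 30.0
```

```bash
python3 - <<'E'
from mv import *
rows((np.array([.4786,.0066,.0763])+.105*np.array([-.0757,.9971,0]),94.38))
E
```

```text
t 37.55 tcp [0.5605 0.122  0.0023] f [-0.6  0.3  0.3] open 0.154 gf 30.0
[0.4707 0.1113 0.0763] [0.0, -0.008, 0.019, -0.122, -3.014, -2.466]
```

>>> send_rows:
  commands:
    - [0, 0, 0, 0, 0, -0.8, 0]
    - [0, 0, 0, 0, 0, -1.8, 0]
    - [0, 0, 0, 0, -0.8, -2.5, 0]
    - [0, 0, 0, 0, -1.8, -2.5, 0]
    - [0, 0, 0, -0.12, -2.6, -2.5, 0]
    - [0, 0, 0, -0.12, -3.01, -2.5, 0]
    - [0, 0, 0, -0.12, -3.01, -2.5, 0]
    - [0, 0, 0, -0.12, -3.01, -2.5, 0]
    - [0, 0, 0, -0.12, -3.01, -2.5, 0]
    - [0, 0, 0, -0.12, -3.01, -2.5, 0]

```text
time_s: 38.38
position: [0.4728, 0.1113, 0.0772]
tcp_rot: [[-0.078, 0.997, 0.002], [0.997, 0.078, 0.001], [0.001, 0.002, -1.0]]
force: [-0.7, -0.5, -0.3]
opening: 0.159
grasp_force: 30.0
```

```bash
python3 - <<'E'
from mv import *
rows((np.array([.4786,.0066,.0773])+.105*np.array([-.0757,.9971,0]),94.38))
E
```

```text
t 38.38 tcp [0.4728 0.1113 0.0772] f [-0.7 -0.5 -0.3] open 0.159 gf 30.0
[0.4707 0.1113 0.0773] [0.025, -0.006, 0.017, 0.005, -0.07, -0.003]
```

>>> send_rows:
  commands:
    - [0.01, 0, 0.01, 0, -0.05, 0, 0]
    - [0.01, 0, 0.01, 0, -0.05, 0, 0]
    - [0.01, 0, 0.01, 0, -0.05, 0, 0]
    - [0.01, 0, 0.01, 0, -0.05, 0, 0]

```text
time_s: 38.72
position: [0.4694, 0.1112, 0.0771]
tcp_rot: [[-0.077, 0.997, -0.001], [0.997, 0.077, 0.001], [0.001, -0.001, -1.0]]
force: [0.5, -0.2, -1.0]
opening: 0.158
grasp_force: 30.0
```

```bash
python3 - <<'E'
from mv import *
T=(np.array([.4786,.0066,.0773])+.105*np.array([-.0757,.9971,0]),94.38)
rows(T)
for i in range(4):
    cap('scene','sc%d'%i); rows(T)
c=cap('wrist','w11')
i=load('sc3')['image']
cv2.imwrite('pics/sc3c.png',cv2.resize(i[165:225,230:330],(800,480),interpolation=cv2.INTER_CUBIC))
E
```

```text
t 38.72 tcp [0.4694 0.1112 0.0771] f [ 0.5 -0.2 -1. ] open 0.158 gf 30.0
[0.4707 0.1113 0.0773] [-0.013, -0.008, 0.009, -0.0, 0.042, -0.007]
t 38.77 tcp [0.4693 0.1112 0.0771] f [-0.6 -0.1 -0.2] open 0.156 gf 30.0
[0.4707 0.1113 0.0773] [-0.013, -0.008, 0.008, 0.0, 0.044, -0.006]
t 38.82 tcp [0.4692 0.1112 0.0772] f [ 0.5  0.4 -1.7] open 0.156 gf 30.0
[0.4707 0.1113 0.0773] [-0.014, -0.008, 0.008, -0.0, 0.047, -0.005]
t 38.87 tcp [0.4692 0.1112 0.0772] f [-0.4 -0.7 -0.6] open 0.159 gf 30.0
[0.4707 0.1113 0.0773] [-0.013, -0.008, 0.008, -0.0, 0.047, -0.004]
t 38.92 tcp [0.4692 0.1112 0.0772] f [ 0.3  0.4 -1.9] open 0.158 gf 30.0
[0.4707 0.1113 0.0773] [-0.014, -0.008, 0.008, -0.0, 0.048, -0.003]
```

>>> send_rows:
  commands:
    - [-0.01, 0, 0.01, 0, 0.047, 0, 0]
    - [-0.01, 0, 0.01, 0, 0.047, 0, 0]
    - [-0.01, 0, 0.01, -0.4, 0.047, 0, 0]
    - [-0.01, 0, 0.01, -0.8, 0.047, 0, 0]
    - [-0.01, 0, 0.01, -1.0, 0.047, 0, 0]
    - [-0.01, 0, 0.01, -1.15, 0.047, 0, 0]
    - [-0.01, 0, 0.01, -1.3, 0.047, 0, 0]
    - [-0.01, 0, 0.01, -1.4, 0.047, 0, 0]
    - [-0.01, 0, 0.01, -1.5, 0.047, 0, 0]
    - [-0.01, 0, 0.01, -1.6, 0.047, 0, 0]
    - [-0.01, 0, 0.01, -1.7, 0.047, 0, 0]
    - [-0.01, 0, 0.01, -1.7, 0.047, 0, 0]
    - [-0.01, 0, 0.01, -1.7, 0.047, 0, 0]

```text
time_s: 40.05
position: [0.4746, 0.06, 0.0773]
tcp_rot: [[-0.077, 0.997, -0.0], [0.997, 0.077, -0.0], [-0.0, -0.0, -1.0]]
force: [-0.0, -1.5, 0.6]
opening: 0.161
grasp_force: 30.0
```

```bash
python3 - <<'E'
from mv import *
rows((np.array([.4786,.0066,.0773]),94.38));print(read_state()['moment'])
E
```

```text
t 40.05 tcp [0.4746 0.06   0.0773] f [-0.  -1.5  0.6] open 0.161 gf 30.0
[0.4786 0.0066 0.0773] [-0.001, 0.001, 0.003, -1.786, -0.005, -0.001]
[-0.38925471 -0.04654977 -0.05723691]
```

>>> send_rows:
  commands:
    - [0, 0, 0, -0.12, 0, 0, 0]
    - [0, 0, 0, -0.24, 0, 0, 0]
    - [0, 0, 0, -0.36, 0, 0, 0]
    - [0, 0, 0, -0.48, 0, 0, 0]
    - [0, 0, 0, -0.6, 0, 0, 0]
    - [0, 0, 0, -0.72, 0, 0, 0]
    - [0, 0, 0, -0.84, 0, 0, 0]
    - [0, 0, 0, -0.96, 0, 0, 0]
    - [0, 0, 0, -1.08, 0, 0, 0]
    - [0, 0, 0, -1.2, 0, 0, 0]
    - [0, 0, 0, -1.3, 0, 0, 0]
    - [0, 0, 0, -1.3, 0, 0, 0]
    - [0, 0, 0, -1.3, 0, 0, 0]

```text
time_s: 41.13
position: [0.4765, 0.0217, 0.0771]
tcp_rot: [[-0.076, 0.997, -0.002], [0.997, 0.076, 0.001], [0.001, -0.002, -1.0]]
force: [-2.4, 1.1, 1.2]
opening: 0.159
grasp_force: 30.0
```

```bash
python3 - <<'E'
from mv import *
rows((np.array([.4786,.0066,.0773]),94.38));print(read_state()['moment'])
E
```

```text
t 41.13 tcp [0.4765 0.0217 0.0771] f [-2.4  1.1  1.2] open 0.159 gf 30.0
[0.4786 0.0066 0.0773] [-0.025, -0.015, -0.008, -0.508, 0.031, -0.009]
[ 0.20768124  0.24905133 -0.14111186]
```

>>> send_rows:
  commands:
    - [0, 0, 0, -0.1, 0.03, 0, 0]
    - [0, 0, 0, -0.2, 0.03, 0, 0]
    - [0, 0, 0, -0.3, 0.03, 0, 0]
    - [0, 0, 0, -0.4, 0.03, 0, 0]
    - [0, 0, 0, -0.48, 0.03, 0, 0]
    - [0, 0, 0, -0.54, 0.03, 0, 0]
    - [0, 0, 0, -0.58, 0.03, 0, 0]
    - [0, 0, 0, -0.58, 0.03, 0, 0]
    - [0, 0, 0, -0.58, 0.03, 0, 0]

```text
time_s: 41.88
position: [0.4786, 0.0073, 0.077]
tcp_rot: [[-0.074, 0.997, -0.002], [0.997, 0.074, 0.006], [0.006, -0.002, -1.0]]
force: [-1.2, 15.0, 2.3]
opening: 0.152
grasp_force: 30.0
```

```bash
python3 - <<'E'
from mv import *
rows((np.array([.4786,.0066,.0773]),94.38));print(read_state()['moment'])
E
```

```text
t 41.88 tcp [0.4786 0.0073 0.077 ] f [-1.2 15.   2.3] open 0.152 gf 30.0
[0.4786 0.0066 0.0773] [-0.02, -0.068, -0.032, -0.023, -0.003, -0.009]
[ 2.50651412  0.13776611 -0.10803739]
```

>>> send_rows:
  commands:
    - [0, 0, 0, -0.05, 0, 0, 0]
    - [0, 0, 0, -0.1, 0, 0, 0]
    - [0, 0, 0, -0.1, 0, 0, 0]
    - [0, 0, 0, -0.1, 0, 0, 0]

```text
time_s: 42.22
position: [0.4786, 0.007, 0.077]
tcp_rot: [[-0.072, 0.997, -0.003], [0.997, 0.072, 0.01], [0.01, -0.002, -1.0]]
force: [1.2, 26.5, 4.2]
opening: 0.158
grasp_force: 30.0
```

```bash
python3 - <<'E'
from mv import *
c=cap('wrist','w12')
rows((np.array([.4786,.0066,.0773]),94.38))
E
```

```text
t 42.27 tcp [0.4786 0.007  0.077 ] f [ 0.8 25.4  2.3] open 0.161 gf 30.0
[0.4786 0.0066 0.0773] [-0.021, -0.114, -0.054, -0.013, -0.0, -0.01]
```

Firm stop at 26 N with the tool at its recorded home position, so the shoulder is on the plate. I'll ease off, release, rise and look.

>>> send_rows:
  commands:
    - [0, 0, 0, 0.08, 0, 0, 0]
    - [0, 0, 0, 0.1, 0, 0, 0.25]
    - [0, 0, 0, 0.1, 0, 0, 0.4]
    - [0, 0, 0, 0.1, 0, 0, 0.45]
    - [0, 0, 0, 0.1, 0, 0, 0.45]
    - [0, 0, 0, 0.1, 0, -0.8, 0.45]
    - [0, 0, 0, 0.1, 0, -2.0, 0.45]
    - [0, 0, 0, 0.1, 0, -3.2, 0.45]
    - [0, 0, 0, 0.1, 0, -4.4, 0.45]
    - [0, 0, 0, 0.1, 0, -5.6, 0.45]
    - [0, 0, 0, 0.6, 0, -6.2, 0.45]
    - [0, 0, 0, 1.0, 0, -6.2, 0.45]
    - [0, 0, 0, 1.0, 0, -6.2, 0.45]
    - [0, 0, 0, 1.0, 0, -6.2, 0.45]

```text
time_s: 43.43
position: [0.4769, 0.0311, 0.2623]
tcp_rot: [[-0.077, 0.997, -0.002], [0.997, 0.077, 0.0], [0.0, -0.002, -1.0]]
force: [-0.4, 0.7, -0.9]
opening: 0.447
grasp_force: 0.0
```

```bash
python3 - <<'E'
from mv import *
c=cap('wrist','w13');t=cap('top','t3')
a=cv2.resize(c['image'][100:270,180:340],(564,600),interpolation=cv2.INTER_CUBIC)
b=cv2.resize(t['image'][190:245,140:215],(236,173),interpolation=cv2.INTER_CUBIC)
o=np.zeros((600,800,3),np.uint8);o[:,:564]=a;o[:173,564:]=b;cv2.imwrite('pics/end.png',o)
k=564/160
for n,P in dict(shtop=(-75,105,82+7),barfar=(-75,165,89),barnear=(-75,151,89),plate=(-75,105,104),lugnear=(-75,52,104)).items():
    q=np.array(proj(c,w(BOX,*P)));print(n,((q-[180,100])*k).round())
rows((np.array([.4786,.0066,.0773]),94.38))
E
```

```text
shtop [242. 424.]
barfar [243. 224.]
barnear [242. 272.]
plate [242. 443.]
lugnear [241. 609.]
t 43.53 tcp [0.4768 0.0307 0.2615] f [-0.4 -1.1  0.3] open 0.446 gf 0.0
[0.4786 0.0066 0.0773] [-0.043, -0.011, -0.001, -0.813, 0.023, 6.141]
```

View pics/end.png

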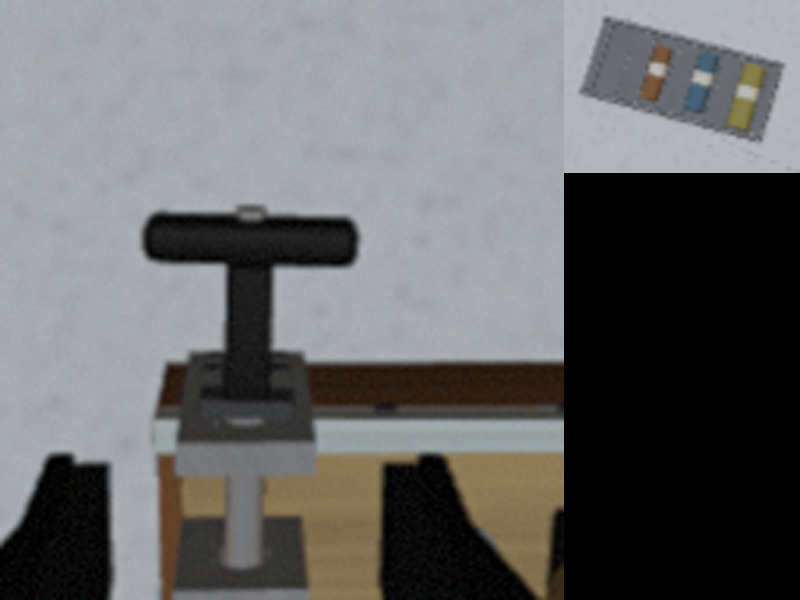

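The pin runs through the plate and the lug with its shoulder at (247,408) on the plate, as in the first picture. The tray inset shows all three rolls in their channels. Handing in.

```bash
python3 -c "
from rig import bot
print(bot.hand_in())"
```

```text
the job is handed in; nothing more can be done
None
```

Job handed in, with no verdict returned: in the last pictures the three coin rolls lie each in their own tray channel, the lid is fully home, and the pin is through both holes with its shoulder on the plate.

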